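# Put four bicycle repair parts back in their foam inlays

## Task

Put each of the four loose bicycle repair items (spare axle, headset cup, valve adaptor, roll of tape) into the foam block whose recess has its shape and size. Each must end lying flat on the floor of its own recess, the same way up as it lies now, and let go; do not shift or tip the bare hub shell or the oil bottle.

Things in the scene. Friction and masses are not known exactly. Their poses are not given: they have to be found in the camera images.
- axle: loose spare wheel axle with a nut, thin dark metal bar lying down, 95 mm long, 17 mm wide, 17 mm high, about 60 g. Origin: middle of its underside; its y axis runs along its length, z up. Taken across its width (x) at the middle.
- headset_cup: loose headset cup, a round silvery ring with a black rubber seal on top, 41 mm across and 16 mm high (the outer wall can be gripped up to 13 mm), about 45 g. Origin: centre of its underside, z up. May be gripped from any side.
- adaptor: loose valve adaptor, a short black plastic tube lying down, one half slightly thicker, 34 mm long, 14 mm wide, 14 mm high, about 20 g. Origin: middle of its underside; its y axis runs along its length, z up. Taken across its width (x) at the middle.
- tape_roll: loose roll of black insulating tape lying flat, with a tan core, 60 mm across, 19 mm high, about 50 g. Origin: middle of its underside, z up. May be gripped from any side.
- axle_block: fixed flat dark foam inlay block, 49 x 127 mm, 10 mm high, lying on the counter, with one long narrow 33 x 111 mm recess, 4 mm deep (its floor is 6 mm above the counter), light grey floor printed with the dark silhouette of the axle. Origin: centre of the block's underside, straight below the centre of the recess; z up; y along the slot. The axle lies along the slot, either way round.
- cup_block: fixed flat dark foam inlay block, 73 x 73 mm, 10 mm high, lying on the counter, with one small round 57 mm recess, 4 mm deep (its floor is 6 mm above the counter), light grey floor printed with the dark silhouette of a ring 41 mm across. Origin: centre of the block's underside, straight below the centre of the recess; z up; the recess is round, so the yaw of the cup does not matter.
- adaptor_block: fixed flat dark foam inlay block, 46 x 66 mm, 10 mm high, lying on the counter, with one short 30 x 50 mm recess, 4 mm deep (its floor is 6 mm above the counter), light grey floor printed with the dark silhouette of the adaptor. Origin: centre of the block's underside, straight below the centre of the recess; z up; y along the slot. The adaptor lies along the slot, either way round.
- tape_block: fixed flat dark foam inlay block, 94 x 94 mm, 10 mm high, lying on the counter, with one large round 78 mm recess, 4 mm deep (its floor is 6 mm above the counter), light grey floor printed with the dark silhouette of a ring 60 mm across. Origin: centre of the block's underside, straight below the centre of the recess; z up; the recess is round, so the yaw of the roll does not matter.
- hub_shell: bystander, to be left alone: loose bare aluminium hub shell lying on its side on its two flanges, 52 mm in diameter, 62 mm long (y), 52 mm high. Origin: middle of its underside.
- oil_bottle: bystander, to be left alone: loose upright cream oil bottle with a long red spout, 45 mm across, 165 mm high. Origin: centre of its underside, z up.
Not all that is in view belongs to the job. What is shaped like the headset_cup but green or red is not meant.

How it is judged:
By the outcome, as a careful person would: the job done as asked, in the order asked, and still so for the second after the job is handed in, with the robot touching nothing.
It also fails if it takes over 102 s, if anything falls off the work surface, if the arm or the gripper's body presses on something with over 40 N, if the wrist force passes 120 N, or if a joint passes its speed limit or range.

## Robot

A 7-joint arm with a two-finger parallel gripper is mounted at the origin on a cart in front of the work surface, level with it; the furniture and walls round the work are solid. World frame = base frame: x ahead of the robot, y to its left, z up, the work surface at z = 0. Lengths are in m, angles in rad, forces in N, time in s.
With the tool pointing down it reaches from about 0.425 to 0.925 m from the base axis. Payload 6.8 kg.
Tool frame: the origin (TCP) lies midway between the tips of the shut fingers; the grasp point (between the pads) lies 19 mm behind it; z points along the fingers, y is the direction in which the jaws open and shut (so a half turn about z gives the same grasp; the last joint's range is limited). The gripper opens to 88 mm and grips with 3 to 60 N. Pads are 20 mm wide; open, the fingers measure 115 mm over their backs; the gripper's body (75 mm by 178 mm) begins 61 mm behind the grasp point.
Start: joints at [-1.36, 0.477, 0.022, 1.555, -0.011, 1.109, -0.083], TCP at [0.212, 0.641, 0.223] pointing down, gripper open.
Joint ranges: [-2.96, 2.96], [-0.34, 2.1], [-1.41, 1.46], [0.24, 2.44], [-1.37, 4.51], [0.17, 1.92], [-2.96, 2.96]. Speed limits (rad/s): [2.39, 2.39, 3.14, 3.14, 3.14, 3.14, 3.14].

## Interface

Orientations are given as a unit quaternion [w, x, y, z].
In Python, from station import * gives the robot as it stands.
- The arm moves only by the tool move_arm, never from a script. Its argument "deltas" is a list of rows, each a list of 7 numbers: the shift along the tool's x, y, z scaled (see below), then the turn, a rotation vector about the tool's x, y, z scaled (see below), then the opening in per cent of the stroke, from 0 (shut) to 100 (fully open). A call has 1 to 5 rows; each row is the pose to reach, as a shift and turn from the pose measured when the call began, along the tool's axes at that moment, turning the shorter way round; what a row does not reach only later rows make up. The controller multiplies each number of a shift by 500 mm and each number of a turn by 360 degrees. A row lasts 1/12 s, in which the tool goes at most 41.7 mm and 7.16 degrees, less where a joint would pass 70% of its speed; a pose out of reach is approached as far as the arm can. A call with a number of a shift or a turn outside -1 to 1 is refused whole. A call with a gripper value outside its range is refused whole. The fingers move at their own pace and stop on an object; "newtons" is the grip in N (left out, the last holds). Time passes only in rows, so rows that repeat a pose let the fingers close. It gives the time, the measured TCP pose, the force and the opening at its end, in the units of the state.
- state(): the state, without advancing time (a new reading comes with each control period).
- capture(name): name is "scene" or "side" or "wrist"; returns the picture (480x640x3 uint8, blue, green, red); there is no depth.
- camera_model(name): a dict with "fx", "fy", "cx", "cy" (pixels), "xyz" and "rotation" of the camera in the world. Camera axes: x right, y down, z forward; pixel columns grow to the right and rows downward; lengths in m; the calibration is good to about 2 mm. A picture is of the moment at which its call begins: read the wrist's pose just before it. camera_model takes no time and is no camera call; for the wrist camera it gives the pose at the moment of the call.
- hand_in(): hands the job in, once; it reports no verdict.
Trained networks look in the newest picture that a camera, given by its name, has taken for a name from the list of things; names that differ only in an ending like _2 or _b are one class to them, and where a whole thing is asked for, a point or a joint stands for the part that bears it (a point fixed in the world has none). Each returns a list of dicts, best first, with "confidence" (0 to 1); they miss things now and then, are a little off and sometimes report something else, mostly with a low value. They report only what shows in the picture. A call takes as long as a camera call. They do not tell look-alikes from the thing itself.
- trace(thing, camera): "pixels" (480x640 bool, what is visible of it).
- spot_point(thing, camera): "point" ([x, y, z] in m, in the coordinates of the camera as it stood for that picture, good to about 4 mm: a listed point, or the origin of a listed thing).
The state is a dict: "t": time; "qpos": joint angles; "qd": joint speeds; "joint_torque": joint torques, N m; "eef_pos": TCP position; "eef_rot": TCP orientation; "wrist_force": force on the tool from outside, world axes, zero at the start; "moment": the same for the moment, N m; "opening": finger opening in m.
Only numpy, scipy, OpenCV 4.12 (cv2) and the standard library are available. Lean on these libraries where they do the work, as an engineer would, in place of code of your own. Each camera call takes 0.05 s, during which the arm holds its last target.

## Working session

There is one attempt and no reset: what is moved stays moved. The work goes in short steps, Python scripts to look and compute and a tool call to move; the robot and the scene stay as the last step left them, time stands still between calls to the robot, and variables do not carry over. Pictures are saved under pics/ and viewed, and the job is handed in when it is done.

Besides the shell and the picture viewer there is one more tool, called after "Request:" by a JSON object that holds its "fn" and its "kwargs". move_arm: Moves the arm, as the interface text tells. Shifts and turns lie within -1 to 1; 1 stands for 500 mm of shift or 360 degrees of turn. Its arguments: {"type":"object","properties":{"deltas":{"type":"array","items":{"type":"array","items":{"type":"number"}}},"newtons":{"type":"number"}},"required":["deltas"]}

```bash
ls; mkdir -p pics
python3 - <<'E'
from station import *
import cv2
print(state())
for n in ("scene","side","wrist"):
    im=capture(n); cv2.imwrite(f"pics/{n}0.png",im); m=camera_model(n); print(n,m)
E
```

```text
pics
{'t': 0.0, 'qpos': array([-1.36008179,  0.47776809,  0.02232714,  1.55638696, -0.01152819,
        1.10928385, -0.08310944]), 'qd': array([ 0.00082171,  0.00042314,  0.00097566, -0.00285849, -0.00152684,
       -0.00084701, -0.00051835]), 'joint_torque': array([-9.23745538e-04, -5.82837725e+01,  1.53410330e+00, -2.72616059e+01,
       -5.42932714e-02,  1.68511737e-02,  1.66304885e-04]), 'eef_pos': array([0.21139093, 0.64044784, 0.22173015]), 'eef_rot': array([-8.93698330e-05,  1.58727310e-01,  9.87322086e-01, -8.54756238e-04]), 'wrist_force': array([-1.19184671, -0.5387427 , -0.67082996]), 'moment': array([-0.04048712, -0.01278214,  0.03830789]), 'opening': 0.08773252454499748}
scene {'fx': 465.643509204411, 'fy': 465.643509204411, 'cx': 323.3552197769097, 'cy': 234.79827969773766, 'xyz': array([-0.07901783,  0.81074711,  0.62228785]), 'rotation': array([ 0.16357434, -0.29481699,  0.82262138, -0.45784324])}
side {'fx': 512.1182933724369, 'fy': 512.1182933724369, 'cx': 313.5593031860853, 'cy': 243.33313393635413, 'xyz': array([-0.07364133,  0.96459488,  0.44123209]), 'rotation': array([ 0.17189634, -0.23306883,  0.78783923, -0.54354384])}
wrist {'fx': 390.1140124867428, 'fy': 390.1140124867428, 'cx': 322.0399324942544, 'cy': 237.40664459631284, 'xyz': array([0.14561493, 0.66304539, 0.38436647]), 'rotation': array([0.10491975, 0.80314948, 0.58161688, 0.0752633 ])}
```

View pics/scene0.png

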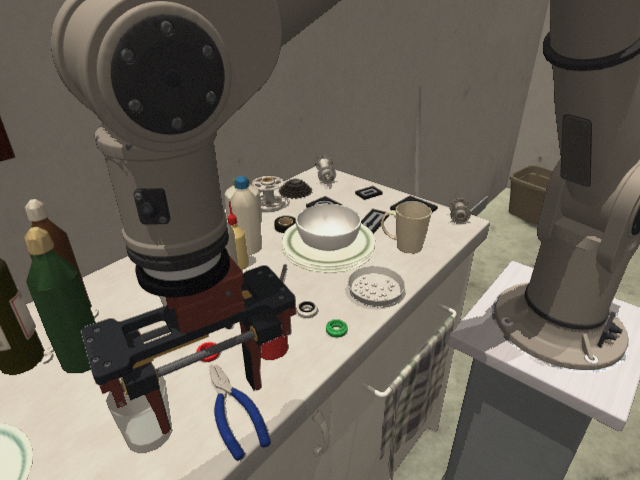

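View pics/side0.png

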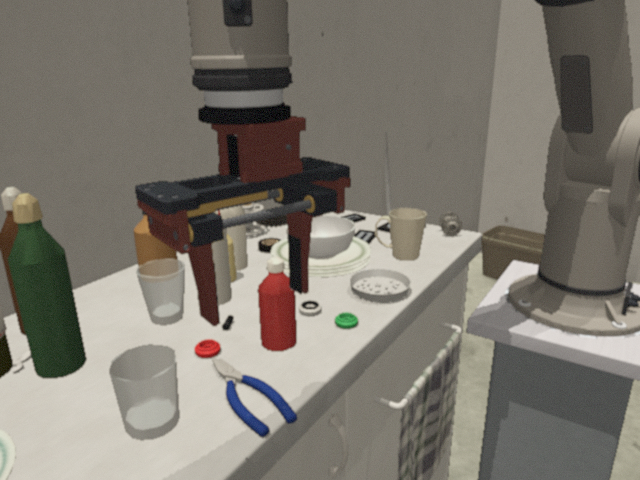

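View pics/wrist0.png

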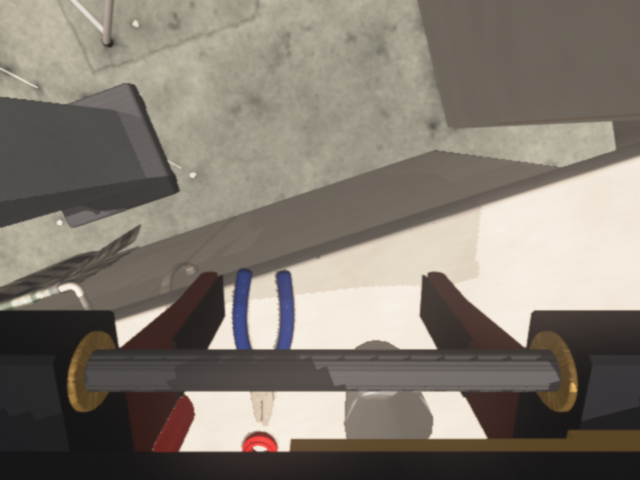

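```bash
cat > h.py <<'E'
from station import *
import cv2, numpy as np
from scipy.spatial.transform import Rotation as R
def rot(q): return R.from_quat([q[1],q[2],q[3],q[0]])
def w(p,m): return rot(m["rotation"]).apply(p)+m["xyz"]
def ray(u,v,m,z):
    d=rot(m["rotation"]).apply([(u-m["cx"])/m["fx"],(v-m["cy"])/m["fy"],1.0]); c=m["xyz"]
    return c+d*(z-c[2])/d[2]
def px(P,m):
    p=rot(m["rotation"]).inv().apply(np.array(P)-m["xyz"]); return np.array([m["fx"]*p[0]/p[2]+m["cx"],m["fy"]*p[1]/p[2]+m["cy"]])
T=["axle","headset_cup","adaptor","tape_roll","axle_block","cup_block","adaptor_block","tape_block","hub_shell","oil_bottle"]
def spots(n,things=T,mn=0.2):
    m=camera_model(n)
    for t in things:
        for d in spot_point(t,n):
            if d["confidence"]>mn:
                P=w(d["point"],m); print(n,t,round(d["confidence"],2),P.round(3),px(P,m).round(0))
E
python3 - <<'E'
from h import *
spots("scene"); spots("side")
print(state()["t"])
E
```

```text
scene axle 0.49 [0.506 0.242 0.003] [282. 280.]
scene headset_cup 0.52 [0.459 0.48  0.001] [208. 353.]
scene headset_cup 0.51 [0.321 0.289 0.   ] [335. 331.]
scene headset_cup 0.49 [0.402 0.282 0.003] [305. 309.]
scene tape_roll 0.52 [ 0.659  0.067 -0.002] [286. 227.]
scene axle_block 0.81 [ 0.496 -0.085  0.003] [370. 223.]
scene cup_block 0.47 [ 0.651 -0.08  -0.   ] [324. 207.]
scene cup_block 0.36 [0.401 0.284 0.003] [305. 310.]
scene adaptor_block 0.5 [ 0.6   -0.228  0.001] [369. 193.]
scene tape_block 0.58 [ 0.453 -0.226 -0.003] [412. 210.]
scene hub_shell 0.79 [ 0.329 -0.256 -0.001] [458. 220.]
scene oil_bottle 0.72 [ 0.622  0.258 -0.005] [240. 266.]
side headset_cup 0.62 [0.457 0.481 0.   ] [208. 352.]
side headset_cup 0.56 [ 0.316  0.289 -0.002] [347. 326.]
side adaptor 0.69 [ 0.488  0.396 -0.001] [230. 325.]
side adaptor 0.64 [ 0.45  -0.228  0.005] [402. 227.]
side tape_roll 0.79 [0.66  0.068 0.   ] [270. 248.]
side axle_block 0.47 [ 0.494 -0.088 -0.005] [361. 243.]
side cup_block 0.4 [ 0.494 -0.087 -0.002] [361. 242.]
side cup_block 0.27 [ 0.624  0.255 -0.001] [228. 279.]
side adaptor_block 0.67 [ 0.6   -0.227 -0.001] [352. 220.]
side tape_block 0.46 [ 0.448 -0.23   0.001] [403. 228.]
side hub_shell 0.61 [ 0.332 -0.257 -0.006] [449. 235.]
side oil_bottle 0.81 [ 0.622  0.257 -0.002] [228. 280.]
side oil_bottle 0.52 [ 0.487  0.399 -0.002] [230. 327.]
1.15
```

Run:
```python
import cv2
a=cv2.imread("pics/scene0.png")
cv2.imwrite("pics/s0a.png",cv2.resize(a[150:280,220:500],None,fx=2.8,fy=2.8,interpolation=cv2.INTER_CUBIC))
cv2.imwrite("pics/s0b.png",cv2.resize(a[240:380,180:400],None,fx=3.5,fy=3.5,interpolation=cv2.INTER_CUBIC))
```

```text
(no output)
```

View pics/s0a.png

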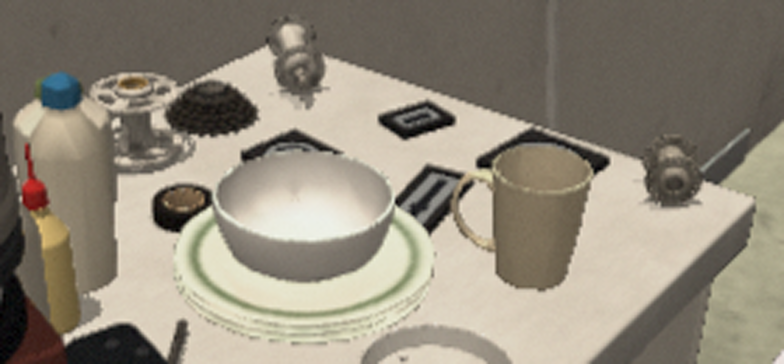

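View pics/s0b.png

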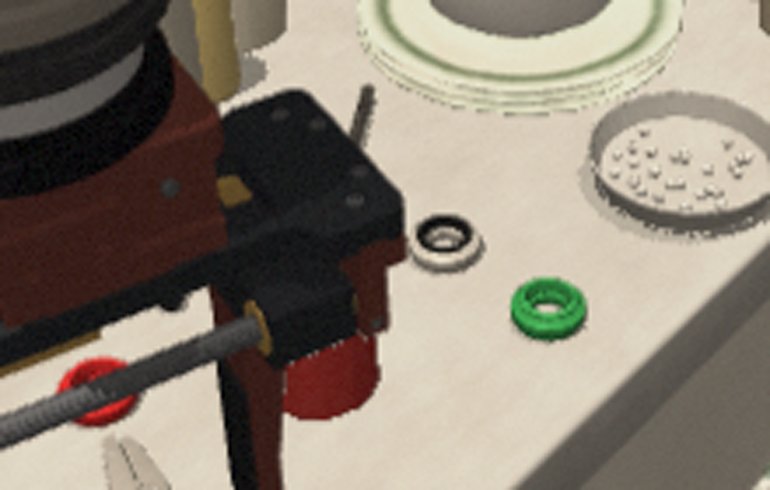

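```bash
python3 - <<'E'
from h import *
s=camera_model("scene");d=camera_model("side");wr=camera_model("wrist")
def tri(a,b):
    # a scene pixel, b side pixel
    A=[];B=[]
    ps=[]
    for m,p in((s,a),(d,b)):
        v=rot(m["rotation"]).apply([(p[0]-m["cx"])/m["fx"],(p[1]-m["cy"])/m["fy"],1]);v/=np.linalg.norm(v)
        M=np.eye(3)-np.outer(v,v);A.append(M);B.append(M@m["xyz"])
    return np.linalg.solve(sum(A),sum(B)).round(3)
print("bowl L/R rim",tri((296,222),(303,222)),tri((361,222),(357,232)))
print("mug bottom scene L,R",ray(397,243,s,0),ray(424,247,s,0), ray(410,252,s,0))
print("mug rim L,R",tri((395,210),(391,215)),tri((432,212),(427,216)))
print("plate front", ray(330,270,s,0), "L",ray(282,245,s,0),"R",ray(376,245,s,0))
print("bigbottle",ray(247,253,s,0))
st=state();P=st["eef_pos"]
print("tcp in wrist",px(P,wr)); print("fwd",rot(wr["rotation"]).as_matrix().round(3)); print(rot(st["eef_rot"]).as_matrix().round(3))
print(rot(st["eef_rot"]).inv().apply(wr["xyz"]-P))
for n,p in dict(axle=(.506,.242),cup=(.402,.283),ad=(.488,.397),tape=(.66,.068),ob=(.622,.257),hub=(.33,-.256)).items(): print(n,px([*p,0.],s),px([*p,0.],d))
E
python3 - <<'E'
import cv2
a=cv2.imread("pics/side0.png")
cv2.imwrite("pics/d0a.png",cv2.resize(a[190:330,190:470],None,fx=2.8,fy=2.8,interpolation=cv2.INTER_CUBIC))
E
```

```text
bowl L/R rim [0.466 0.218 0.146] [0.456 0.013 0.063]
mug bottom scene L,R [ 0.39276518 -0.0502824   0.        ] [ 0.33252379 -0.07665684  0.        ] [ 0.34765506 -0.03598274  0.        ]
mug rim L,R [ 0.392 -0.028  0.101] [ 0.331 -0.094  0.09 ]
plate front [0.44988312 0.14254542 0.        ] L [0.60529968 0.13650349 0.        ] R [ 0.42766705 -0.00982773  0.        ]
bigbottle [0.64547559 0.21486548 0.        ]
tcp in wrist [320.66367232 294.57209792]
fwd [[ 0.312  0.918  0.243]
 [ 0.95  -0.302 -0.08 ]
 [ 0.     0.256 -0.967]]
[[-0.95   0.313  0.   ]
 [ 0.313  0.95   0.   ]
 [ 0.     0.    -1.   ]]
[ 0.06951287  0.00049855 -0.16243066]
axle [281.47063751 281.12932465] [276.22743774 289.34200645]
cup [304.83296711 310.94578058] [307.81474186 310.66077724]
ad [232.86543354 322.37196943] [229.95808177 324.7377183 ]
tape [285.00574295 226.65296492] [269.58419378 248.10586339]
ob [240.37350555 264.5756808 ] [227.68698777 279.35623742]
hub [457.78354255 218.97590552] [449.27627632 233.07190616]
```

View pics/d0a.png

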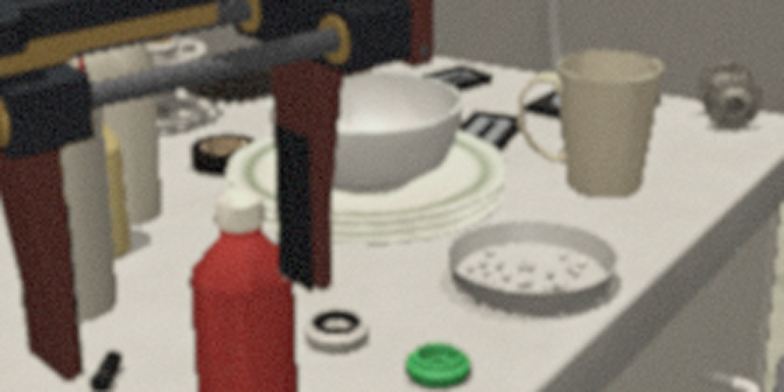

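Request:
{"fn": "move_arm", "kwargs": {"deltas": [[0, 0, -0.08, 0, 0, 0, 100], [0, 0, -0.16, 0, 0, 0, 100], [-0.8, -0.45, -0.22, 0, 0, 0, 100], [-0.8, -0.45, -0.22, 0, 0, 0, 100], [-0.8, -0.45, -0.22, 0, 0, 0, 100]]}}

```text
t: 1.57
eef_pos: [0.2962, 0.5483, 0.3117]
eef_rot: [0.0, 0.158, 0.987, 0.001]
wrist_force: [0.6, 0.2, -0.1]
opening: 0.0882
```

Request:
{"fn": "move_arm", "kwargs": {"deltas": [[-0.58, -0.33, -0.04, 0, 0, 0, 100], [-0.58, -0.33, -0.04, 0, 0, 0, 100], [-0.58, -0.33, -0.04, 0, 0, 0, 100], [-0.58, -0.33, -0.04, 0, 0, 0, 100], [-0.58, -0.33, -0.04, 0, 0, 0, 100]]}}

```text
t: 1.98
eef_pos: [0.4364, 0.3931, 0.3242]
eef_rot: [0.0, 0.158, 0.987, 0.001]
wrist_force: [0.7, 0.6, 0.7]
opening: 0.0879
```

Request:
{"fn": "move_arm", "kwargs": {"deltas": [[-0.26, -0.15, 0, 0, 0, 0, 100], [-0.26, -0.15, 0, 0, 0, 0, 100], [-0.26, -0.15, 0, 0, 0, 0, 100], [-0.26, -0.15, 0, 0, 0, 0, 100], [-0.26, -0.15, 0, 0, 0, 0, 100]]}}

```text
t: 2.4
eef_pos: [0.541, 0.2739, 0.3243]
eef_rot: [0.002, 0.163, 0.987, -0.0]
wrist_force: [-0.5, -0.6, -0.1]
opening: 0.0878
```

Run:
```python
from h import *
print(state()["eef_pos"])
for n in ("scene","side","wrist"):
    cv2.imwrite(f"pics/{n}1.png",capture(n))
    spots(n)
```

```text
[0.54104145 0.27394228 0.32432863]
scene axle 0.61 [ 0.506  0.244 -0.   ] [281. 282.]
scene axle 0.61 [ 0.659  0.067 -0.003] [285. 228.]
scene axle 0.23 [ 0.485  0.4   -0.005] [233. 326.]
scene headset_cup 0.79 [0.322 0.286 0.002] [335. 329.]
scene headset_cup 0.74 [0.461 0.479 0.001] [208. 353.]
scene headset_cup 0.7 [0.403 0.283 0.   ] [304. 311.]
scene adaptor 0.55 [ 0.487  0.401 -0.006] [232. 326.]
scene tape_roll 0.78 [ 0.662  0.068 -0.003] [285. 227.]
scene axle_block 0.68 [ 0.498 -0.087  0.002] [370. 223.]
scene adaptor_block 0.77 [ 0.598 -0.227 -0.001] [369. 194.]
scene adaptor_block 0.37 [ 0.504  0.244 -0.002] [282. 282.]
scene tape_block 0.56 [ 0.454 -0.224 -0.003] [411. 210.]
scene hub_shell 0.77 [ 0.33  -0.259  0.001] [458. 218.]
scene oil_bottle 0.56 [0.625 0.257 0.001] [239. 264.]
side axle 0.31 [ 0.45 -0.23 -0.  ] [402. 228.]
side headset_cup 0.8 [ 0.314  0.286 -0.002] [349. 325.]
side headset_cup 0.77 [ 0.4    0.283 -0.006] [309. 314.]
side headset_cup 0.59 [ 0.457  0.48  -0.001] [209. 353.]
side adaptor 0.67 [ 0.49   0.399 -0.003] [228. 326.]
side tape_roll 0.75 [0.661 0.069 0.001] [269. 248.]
side adaptor_block 0.67 [ 0.488  0.398 -0.002] [230. 326.]
side adaptor_block 0.56 [ 0.603 -0.23  -0.001] [351. 220.]
side tape_block 0.4 [ 0.452 -0.229 -0.   ] [401. 228.]
side hub_shell 0.84 [ 0.333 -0.259 -0.002] [449. 233.]
side oil_bottle 0.59 [ 0.624  0.258 -0.001] [227. 280.]
wrist axle 0.93 [0.511 0.24  0.003] [283. 182.]
wrist headset_cup 0.84 [ 0.402  0.287 -0.002] [290.  81.]
wrist headset_cup 0.8 [0.319 0.287 0.004] [264.   3.]
wrist headset_cup 0.66 [0.46  0.483 0.002] [466.  75.]
wrist adaptor 0.53 [ 0.49   0.405 -0.002] [407. 123.]
wrist axle_block 0.72 [ 0.501 -0.084 -0.002] [ 47. 252.]
wrist oil_bottle 0.7 [0.623 0.255 0.003] [322. 261.]
```

View pics/wrist1.png

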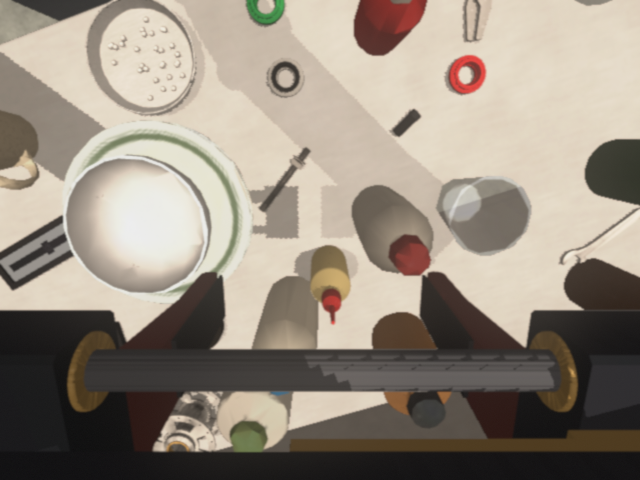

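View pics/scene1.png

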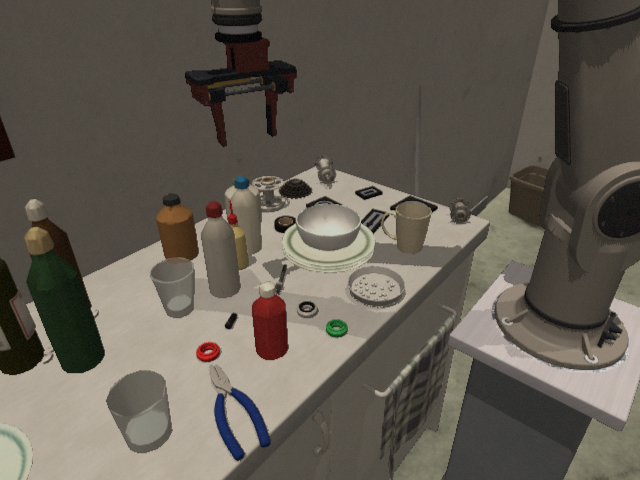

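Run:
```python
from h import *
m=camera_model("wrist")
def poly(t,z):
    r=trace(t,"wrist")
    for d in r:
        if d["confidence"]<.3: continue
        ys,xs=np.nonzero(d["pixels"]); c=xs.mean(),ys.mean()
        pts=np.array([ray(x,y,m,z)[:2] for x,y in zip(xs,ys)])
        rect=cv2.minAreaRect(pts.astype(np.float32)*1000)
        C=np.cov(pts.T);e,v=np.linalg.eigh(C)
        print(t,round(d["confidence"],2),len(xs),np.round(c),"mean",pts.mean(0).round(4),"rect",np.round(rect[0],1),np.round(rect[1],1),round(rect[2],1),"axis deg",np.degrees(np.arctan2(v[1,1],v[0,1])).round(1))
poly("axle",.008);poly("adaptor",.007);poly("headset_cup",.008);poly("axle_block",.01)
for n,p in dict(axleA=(263,208),axleB=(308,150)).items(): print(n,ray(*p,m,.006))
# bottles
for n,(p,z) in dict(grey_top=((410,255),.2),grey_base=((375,200),0),glass=((475,215),0.05),plateR=((252,210),.02),bowlR=((208,225),.07),bowlL=((65,225),.07),bowlT=((140,156),.07),plateT=((150,120),.02)).items(): print(n,ray(*p,m,z).round(3))
print(state()["t"])
```

```text
axle 0.84 555 [286. 178.] mean [0.5064 0.2461] rect [506.7 243.3] [13.9 94.9] 31.2 axis deg 123.8
adaptor 0.88 342 [407. 122.] mean [0.489  0.4037] rect [489.2 403.3] [13.4 35.9] 27.4 axis deg 116.6
headset_cup 0.92 819 [286.  77.] mean [0.398  0.2845] rect [398.2 284. ] [40.  40.6] 71.2 axis deg -161.5
headset_cup 0.86 931 [467.  74.] mean [0.4599 0.4825] rect [460.  482.2] [41.1 39.8] 76.7 axis deg 98.0
headset_cup 0.64 558 [266.  12.] mean [0.3284 0.286 ] rect [328.6 286.1] [39.7 23.7] 72.0 axis deg 71.2
axle_block 0.88 2914 [ 35. 254.] mean [ 0.4976 -0.0901] rect [497.6 -88. ] [ 48.9 119.4] 10.4 axis deg 106.6
axleA [0.53287467 0.20644014 0.006     ]
axleB [0.48328736 0.28241365 0.006     ]
grey_top [0.577 0.34  0.2  ]
grey_base [0.568 0.343 0.   ]
glass [0.61  0.442 0.05 ]
plateR [0.529 0.196 0.02 ]
bowlR [0.524 0.156 0.07 ]
bowlL [0.475 0.007 0.07 ]
bowlT [0.433 0.116 0.07 ]
plateT [0.395 0.122 0.02 ]
4.25
```

View pics/side1.png

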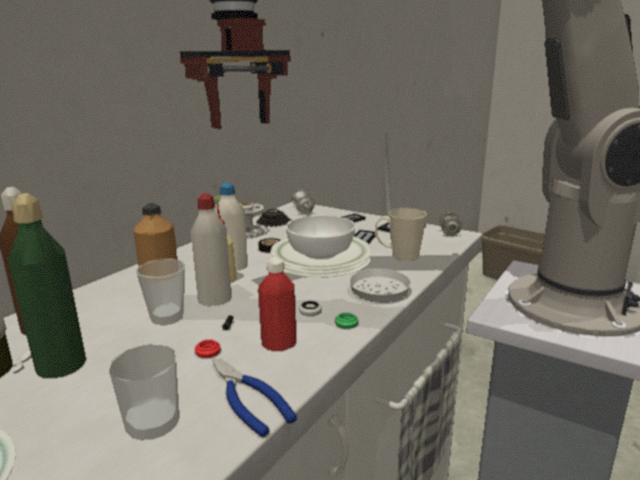

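Run:
```python
from h import *
m=camera_model("wrist");s=camera_model("scene");d=camera_model("side")
a=cv2.imread("pics/wrist1.png")
cv2.imwrite("pics/w1a.png",cv2.resize(a[90:330,50:450],None,fx=2,fy=2,interpolation=cv2.INTER_CUBIC))
a=cv2.imread("pics/scene1.png")
cv2.imwrite("pics/s1a.png",cv2.resize(a[180:320,140:400],None,fx=3,fy=3,interpolation=cv2.INTER_CUBIC))
```

```text
(no output)
```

View pics/w1a.png

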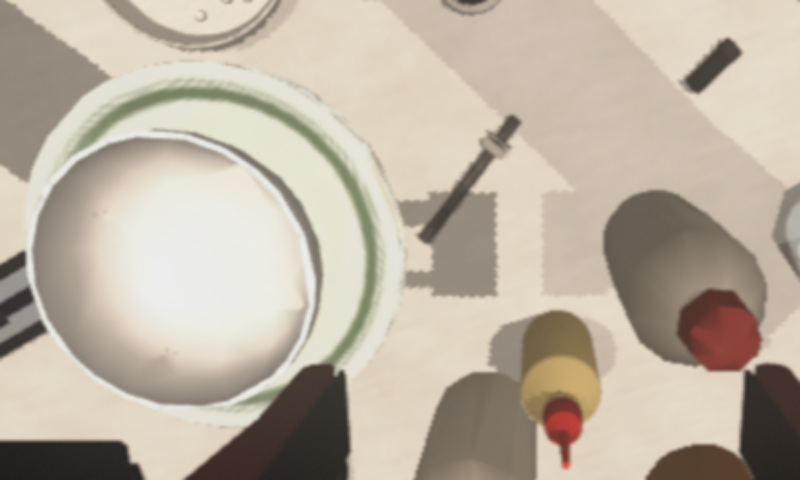

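View pics/s1a.png

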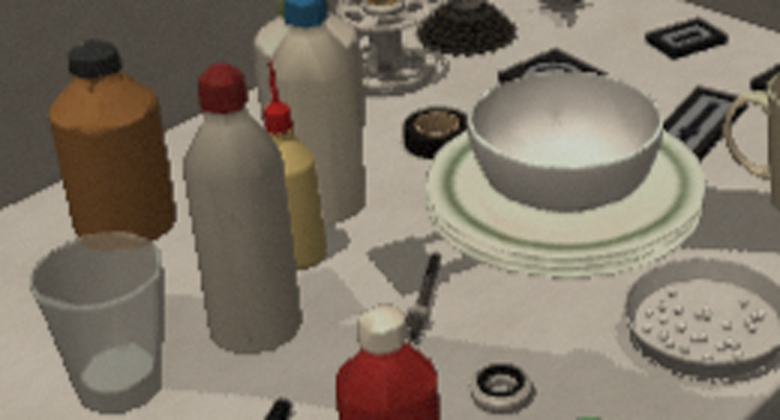

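Run:
```python
from h import *
m=camera_model("wrist");s=camera_model("scene");d=camera_model("side")
for n,c,p,z in [("front",s,(224,297),0),("L",s,(209,290),0),("R",s,(240,288),0),("wrist top",m,(375,185),0),("wrist left",m,(352,212),0),("side front",d,(212,304),0),("side L",d,(197,298),0),("side R",d,(230,297),0),
 ("plate R low",m,(50+405/2,90+250/2),.0),("plate T",m,(50+210/2,90+62/2),.02),("plate R hi",m,(50+400/2,90+250/2),.02),("plate bot",m,(50+230/2,90+425/2),.02),("plate L",m,(50+28/2,90+190/2),.02),("plate BR",m,(50+340/2,90+385/2),.02),
 ("bowl L",m,(50+30/2,90+250/2),.075),("bowl R",m,(50+318/2,90+270/2),.075),("bowl T",m,(50+150/2,90+130/2),.075),("bowl B",m,(50+185/2,90+405/2),.075)]:
    print(n,ray(*p,c,z).round(3))
```

```text
front [0.561 0.357 0.   ]
L [0.604 0.362 0.   ]
R [0.558 0.316 0.   ]
wrist top [0.55  0.348 0.   ]
wrist left [0.574 0.311 0.   ]
side front [0.571 0.356 0.   ]
side L [0.613 0.353 0.   ]
side R [ 0.562  0.316 -0.   ]
plate R low [0.538 0.189 0.   ]
plate T [0.398 0.127 0.02 ]
plate R hi [0.534 0.191 0.02 ]
plate bot [0.608 0.046 0.02 ]
plate L [ 0.431 -0.007  0.02 ]
plate BR [0.604 0.124 0.02 ]
bowl L [0.465 0.016 0.075]
bowl R [0.523 0.158 0.075]
bowl T [0.428 0.104 0.075]
bowl B [0.573 0.057 0.075]
```

Request:
{"fn": "move_arm", "kwargs": {"deltas": [[0.058, -0.098, 0, 0, 0, 0.1075, 68], [0.058, -0.098, 0, 0, 0, 0.1075, 68], [0.058, -0.098, 0, 0, 0, 0.1075, 68], [0.058, -0.098, 0, 0, 0, 0.1075, 68], [0.058, -0.098, 0, 0, 0, 0.1075, 68]]}}

```text
t: 4.67
eef_pos: [0.4935, 0.2435, 0.3242]
eef_rot: [-0.0, 0.457, 0.89, 0.001]
wrist_force: [0.9, -0.2, 0.2]
opening: 0.0609
```

Request:
{"fn": "move_arm", "kwargs": {"deltas": [[0, 0, 0.04, 0, 0, 0.01, 68], [0, 0, 0.04, 0, 0, 0.01, 68], [0, 0, 0.04, 0, 0, 0.01, 68]]}}

```text
t: 4.92
eef_pos: [0.4929, 0.2434, 0.3036]
eef_rot: [-0.001, 0.483, 0.876, 0.001]
wrist_force: [0.3, 0.4, -0.0]
opening: 0.0596
```

```bash
cat >> h.py <<'E'
def to(x,y,z=None,yaw=None):
    "print tool-axis shift/turn (scaled) to reach world xyz; yaw = desired azimuth of jaw axis (tool y), deg"
    st=state();P=st["eef_pos"];Q=rot(st["eef_rot"]);z=P[2] if z is None else z
    d=Q.inv().apply(np.array([x,y,z])-P)/.5
    Y=Q.apply([0,1,0]);cur=np.degrees(np.arctan2(Y[1],Y[0]))
    if yaw is not None:
        a=(yaw-cur+90)%180-90; c=Q.as_matrix()
        X=np.array([np.sin(np.radians(cur+a)),-np.cos(np.radians(cur+a)),0])
        Y2=np.array([np.cos(np.radians(cur+a)),np.sin(np.radians(cur+a)),0]);X2=np.cross(Y2,[0,0,-1])
        G=R.from_matrix(np.array([X2,Y2,[0,0,-1]]).T)
        rv=(Q.inv()*G).as_rotvec()/(2*np.pi)
    else: rv=np.zeros(3)
    print("t",round(st["t"],2),"P",P.round(4),"jaw az",cur.round(1),"q7",st["qpos"][6].round(2),"shift",d.round(3),"len mm",(np.linalg.norm(d)*500).round(),"turn",rv.round(4),"open",st["opening"].round(4))
E
python3 - <<'E'
from h import *
to(.4977,.237,.006,32.5)
cv2.imwrite("pics/wrist2.png",capture("wrist"))
m=camera_model("wrist")
for t,z in (("axle",.008),("adaptor",.007)):
  for d in trace(t,"wrist"):
    if d["confidence"]<.3: continue
    ys,xs=np.nonzero(d["pixels"])
    pts=np.array([ray(x,y,m,z)[:2] for x,y in zip(xs,ys)])*1000
    r=cv2.minAreaRect(pts.astype(np.float32));print(t,d["confidence"],np.round(r[0],1),np.round(r[1],1),r[2])
E
```

```text
Traceback (most recent call last):
  File "h.py", line 30, in to
    print("t",round(st["t"],2),"P",P.round(4),"jaw az",cur.round(1),"q7",st["qpos"][6].round(2),"shift",d.round(3),"len mm",(np.linalg.norm(d)*500).round(),"turn",rv.round(4),"open",st["opening"].round(4))
                                                                                                                                                                                      ^^^^^^^^^^^^^^^^^^^
AttributeError: 'float' object has no attribute 'round'
```

```bash
sed -i 's/st\["opening"\].round(4)/round(float(st["opening"]),4)/' h.py
python3 - <<'E'
from h import *
to(.4977,.237,.006,32.5)
cv2.imwrite("pics/wrist2.png",capture("wrist"))
m=camera_model("wrist")
for t,z in (("axle",.008),("adaptor",.007)):
  for d in trace(t,"wrist"):
    if d["confidence"]<.3: continue
    ys,xs=np.nonzero(d["pixels"])
    pts=np.array([ray(x,y,m,z)[:2] for x,y in zip(xs,ys)])*1000
    r=cv2.minAreaRect(pts.astype(np.float32));print(t,d["confidence"],np.round(r[0],1),np.round(r[1],1),r[2])
E
```

```text
t 4.92 P [0.4929 0.2434 0.3036] jaw az 32.2 q7 0.06 shift [-0.017  0.001  0.595] len mm 298.0 turn [ 0.0001 -0.0002 -0.0008] open 0.0596
axle 0.88 [508.8 242.9] [15.2 96.1] 32.887901306152344
adaptor 0.87 [490.4 403.1] [14.8 36.5] 23.329038619995117
```

View pics/wrist2.png

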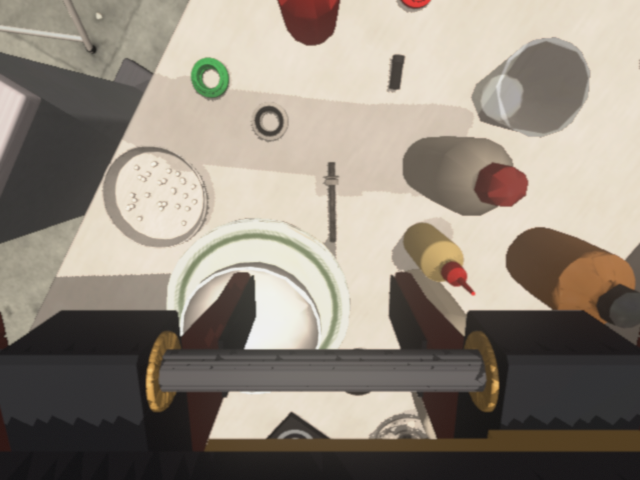

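Request:
{"fn": "move_arm", "kwargs": {"deltas": [[-0.018, 0.003, 0.08, 0, 0, 0, 68], [-0.018, 0.003, 0.4, 0, 0, 0, 68], [-0.018, 0.003, 0.4, 0, 0, 0, 68], [-0.018, 0.003, 0.4, 0, 0, 0, 68], [-0.018, 0.003, 0.4, 0, 0, 0, 68]]}}

```text
t: 5.48
eef_pos: [0.5002, 0.2376, 0.1032]
eef_rot: [0.0, 0.483, 0.876, 0.002]
wrist_force: [-0.5, -0.3, 0.3]
opening: 0.06
```

Run:
```python
from h import *
to(.499,.237,.006,32.5)
cv2.imwrite("pics/wrist3.png",capture("wrist"))
cv2.imwrite("pics/scene3.png",capture("scene")[150:330,130:400])
```

```text
t 5.48 P [0.5002 0.2376 0.1032] jaw az 32.2 q7 0.17 shift [ 0.    -0.003  0.194] len mm 97.0 turn [ 0.0006 -0.0003 -0.0007] open 0.06
```

View pics/wrist3.png

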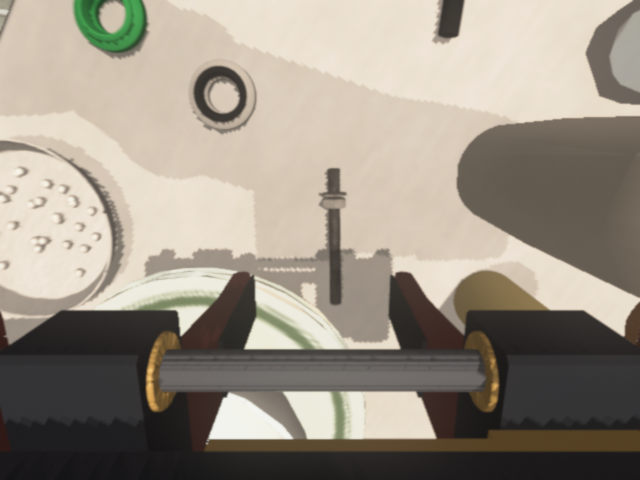

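View pics/scene3.png

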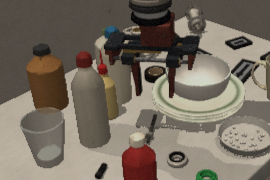

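Request:
{"fn": "move_arm", "kwargs": {"deltas": [[0, -0.003, 0.08, 0, 0, 0, 68], [0, -0.003, 0.16, 0, 0, 0, 68], [0, -0.003, 0.194, 0, 0, 0, 68], [0, -0.003, 0.194, 0, 0, 0, 68]], "newtons": 15}}

```text
t: 5.92
eef_pos: [0.4956, 0.2354, 0.0028]
eef_rot: [-0.002, 0.483, 0.876, -0.003]
wrist_force: [0.5, 0.0, 0.5]
opening: 0.0599
```

Request:
{"fn": "move_arm", "kwargs": {"deltas": [[0, 0, 0, 0, 0, 0, 0], [0, 0, 0, 0, 0, 0, 0], [0, 0, 0, 0, 0, 0, 0], [0, 0, 0, 0, 0, 0, 0], [0, 0, 0, 0, 0, 0, 0]], "newtons": 15}}

```text
t: 6.33
eef_pos: [0.4965, 0.236, 0.0041]
eef_rot: [-0.002, 0.482, 0.876, -0.002]
wrist_force: [0.6, 0.5, 0.3]
opening: 0.0299
```

Run:
```python
from h import *
to(.499,.237,.006,32.5)
print(state()["wrist_force"])
cv2.imwrite("pics/wrist4.png",capture("wrist"))
```

```text
t 6.33 P [0.4965 0.236  0.0041] jaw az 32.3 q7 0.22 shift [-0.001  0.005 -0.004] len mm 3.0 turn [-0.0007 -0.0003 -0.0005] open 0.0299
[0.60682965 0.52122846 0.29174397]
```

View pics/wrist4.png

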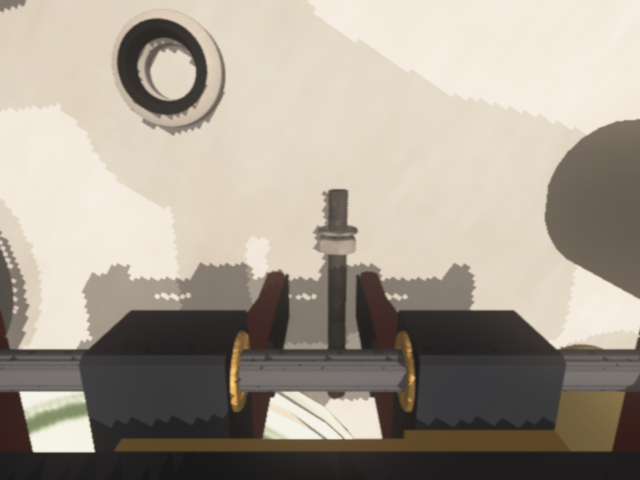

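Request:
{"fn": "move_arm", "kwargs": {"deltas": [[0, 0, 0, 0, 0, 0, 0], [0, 0, 0, 0, 0, 0, 0], [0, 0, 0, 0, 0, 0, 0], [0, 0, 0, 0, 0, 0, 0], [0, 0, 0, 0, 0, 0, 0]], "newtons": 20}}

```text
t: 6.8
eef_pos: [0.4966, 0.2361, 0.0044]
eef_rot: [-0.002, 0.482, 0.876, -0.002]
wrist_force: [-0.8, 0.9, 4.9]
opening: 0.0167
```

Request:
{"fn": "move_arm", "kwargs": {"deltas": [[0, 0, -0.04, 0, 0, 0, 0], [0, 0, -0.08, 0, 0, 0, 0], [0, 0, -0.14, 0, 0, 0, 0], [0, 0, -0.14, 0, 0, 0, 0]]}}

```text
t: 7.13
eef_pos: [0.4993, 0.2372, 0.0785]
eef_rot: [-0.0, 0.483, 0.876, 0.001]
wrist_force: [1.7, -0.3, 1.1]
opening: 0.0163
```

Run:
```python
from h import *
to(.499,.237,.006,32.5)
print(state()["wrist_force"])
cv2.imwrite("pics/wrist5.png",capture("wrist"))
```

```text
t 7.13 P [0.4993 0.2372 0.0785] jaw az 32.3 q7 0.18 shift [-0.    -0.001  0.145] len mm 72.0 turn [ 0.0002 -0.0003 -0.0006] open 0.0163
[ 1.65908481 -0.26940093  1.14198878]
```

View pics/wrist5.png

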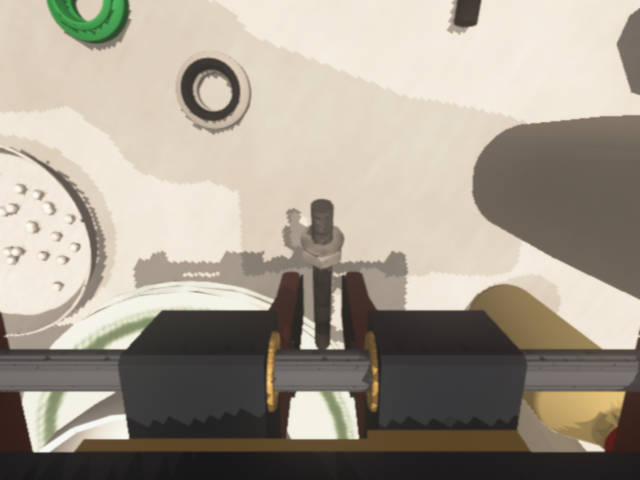

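Run:
```python
from h import *
st=state();m=camera_model("wrist");P=st["eef_pos"];Q=rot(st["eef_rot"])
a=cv2.imread("pics/wrist5.png");cv2.imwrite("pics/w5a.png",cv2.resize(a[180:360,240:400],None,fx=4,fy=3.3,interpolation=cv2.INTER_CUBIC)[:600])
def row(x,zup): return px(P+Q.apply([x,0,-zup]),m)
for x in (.044,.048,.052,.056): print(x,[row(x,z).round(0).tolist() for z in (0,.005,.01,.015,.02,.03)])
```

```text
0.044 [[321.0, 198.0], [321.0, 200.0], [321.0, 202.0], [321.0, 204.0], [321.0, 206.0], [321.0, 212.0]]
0.048 [[321.0, 188.0], [321.0, 190.0], [321.0, 192.0], [321.0, 194.0], [321.0, 196.0], [321.0, 200.0]]
0.052 [[321.0, 179.0], [321.0, 180.0], [321.0, 182.0], [321.0, 183.0], [321.0, 185.0], [321.0, 189.0]]
0.056 [[321.0, 169.0], [321.0, 170.0], [321.0, 171.0], [321.0, 172.0], [321.0, 174.0], [321.0, 177.0]]
```

View pics/w5a.png

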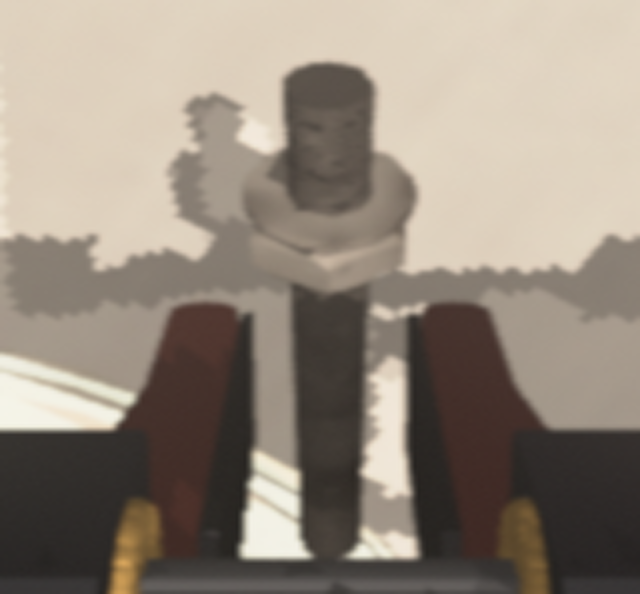

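Request:
{"fn": "move_arm", "kwargs": {"deltas": [[0.111, -0.015, 0, 0, 0, 0, 0], [0.111, -0.015, 0, 0, 0, 0, 0], [0.111, -0.015, 0.05, 0, 0, 0, 0], [0.111, -0.015, 0.09, 0, 0, 0, 0], [0.111, -0.015, 0.11, 0, 0, 0, 0]], "newtons": 6}}

```text
t: 7.6
eef_pos: [0.4603, 0.2796, 0.0191]
eef_rot: [-0.002, 0.482, 0.876, -0.001]
wrist_force: [-0.9, 0.4, 1.6]
opening: 0.017
```

Request:
{"fn": "move_arm", "kwargs": {"deltas": [[0, 0, 0.01, 0, 0, 0, 0], [0, 0, 0.02, 0, 0, 0, 0], [0, 0, 0.03, 0, 0, 0, 0], [0, 0, 0.04, 0, 0, 0, 0], [0, 0, 0.04, 0, 0, 0, 0]]}}

```text
t: 8.02
eef_pos: [0.46, 0.2789, 0.0003]
eef_rot: [-0.002, 0.482, 0.876, -0.002]
wrist_force: [-6.0, -2.8, 15.0]
opening: 0.0166
```

Run:
```python
from h import *
to(.463,.28,.006,32.5)
print(state()["wrist_force"])
cv2.imwrite("pics/wrist6.png",capture("wrist"))
```

```text
t 8.02 P [4.600e-01 2.789e-01 3.000e-04] jaw az 32.3 q7 0.12 shift [-0.001  0.006 -0.011] len mm 7.0 turn [-0.0009 -0.0004 -0.0005] open 0.0166
[-6.01810954 -2.79974739 15.03575037]
```

View pics/wrist6.png

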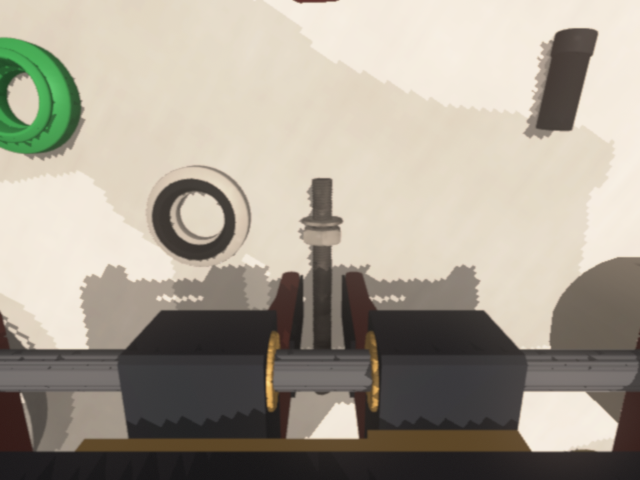

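Request:
{"fn": "move_arm", "kwargs": {"deltas": [[0, 0, -0.004, 0, 0, 0, 34], [0.007, 0, -0.011, 0, 0, 0, 34], [0.007, 0, -0.011, 0, 0, 0, 34], [0.007, 0, -0.011, 0, 0, 0, 34]], "newtons": 30}}

```text
t: 8.4
eef_pos: [0.4585, 0.2822, 0.0062]
eef_rot: [-0.002, 0.482, 0.876, -0.001]
wrist_force: [0.5, 0.0, -0.3]
opening: 0.0298
```

Run:
```python
from h import *
to(.463,.28,.006,32.5)
cv2.imwrite("pics/wrist7.png",capture("wrist")[150:420,150:490])
m=camera_model("wrist")
spots("wrist",["axle"])
for t,z in (("axle",.008),):
  for d in trace(t,"wrist"):
    if d["confidence"]<.3: continue
    ys,xs=np.nonzero(d["pixels"]);print(ys.min(),ys.max())
    print(ray(321,ys.min(),m,.008),ray(321,ys.max(),m,.008))
```

```text
t 8.4 P [0.4585 0.2822 0.0062] jaw az 32.3 q7 0.11 shift [-0.009  0.005  0.   ] len mm 5.0 turn [-0.0007 -0.0004 -0.0005] open 0.0298
wrist axle 0.59 [0.459 0.278 0.003] [317. 300.]
185 392
[0.43184403 0.32405558 0.008     ] [0.48437812 0.24116427 0.008     ]
```

View pics/wrist7.png

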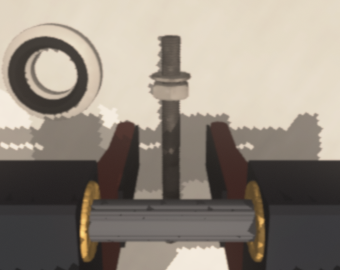

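Request:
{"fn": "move_arm", "kwargs": {"deltas": [[0, 0, 0, 0, 0, 0, 0], [0, 0, 0, 0, 0, 0, 0], [0, 0, 0, 0, 0, 0, 0], [0, 0, 0, 0, 0, 0, 0], [0, 0, -0.02, 0, 0, 0, 0]], "newtons": 30}}

```text
t: 8.97
eef_pos: [0.457, 0.281, 0.0146]
eef_rot: [-0.003, 0.482, 0.876, -0.003]
wrist_force: [0.1, 0.6, -0.4]
opening: 0.0169
```

Request:
{"fn": "move_arm", "kwargs": {"deltas": [[0, 0, -0.08, 0, 0, 0, 0], [0, 0, -0.16, 0, 0, 0, 0], [0, 0, -0.24, 0, 0, 0, 0], [0, 0, -0.32, 0, 0, 0, 0], [0, 0, -0.4, 0, 0, 0, 0]]}}

```text
t: 9.38
eef_pos: [0.4583, 0.2809, 0.2173]
eef_rot: [-0.003, 0.483, 0.876, -0.003]
wrist_force: [0.3, 0.8, -0.5]
opening: 0.0168
```

Run:
```python
from h import *
to(.498,-.087,.22,12)
cv2.imwrite("pics/wrist8.png",capture("wrist"))
cv2.imwrite("pics/scene8.png",capture("scene"))
```

```text
t 9.38 P [0.4583 0.2809 0.2173] jaw az 32.3 q7 0.0 shift [-0.664 -0.326 -0.004] len mm 370.0 turn [-0.0014 -0.0001  0.0564] open 0.0168
```

View pics/wrist8.png

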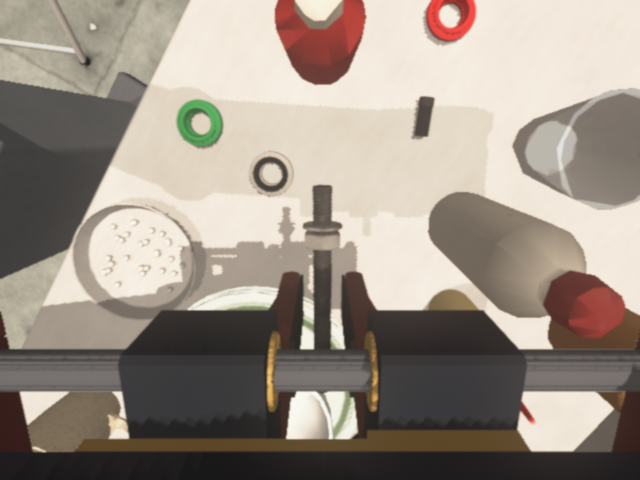

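View pics/scene8.png

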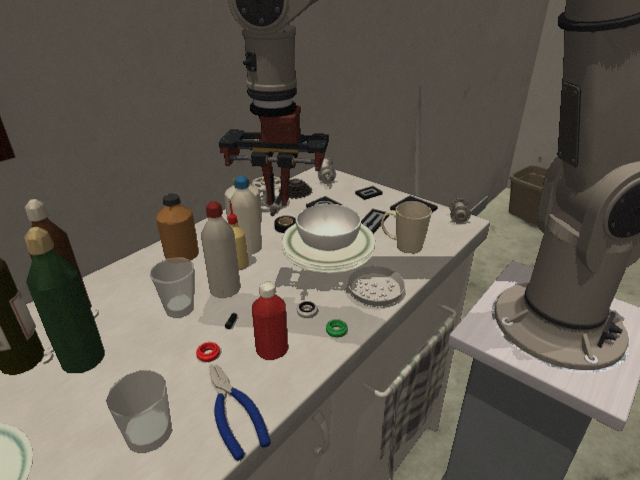

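Request:
{"fn": "move_arm", "kwargs": {"deltas": [[-0.85, -0.343, -0.066, 0, 0, 0.056, 0], [-0.85, -0.343, -0.066, 0, 0, 0.056, 0], [-0.85, -0.343, -0.066, 0, 0, 0.056, 0], [-0.85, -0.343, -0.066, 0, 0, 0.056, 0], [-0.85, -0.343, -0.066, 0, 0, 0.056, 0]]}}

```text
t: 9.9
eef_pos: [0.4969, 0.0756, 0.2319]
eef_rot: [-0.002, 0.629, 0.778, 0.003]
wrist_force: [1.2, 0.3, -0.1]
opening: 0.0167
```

Run:
```python
from h import *
to(.54,-.17,.25,12)
```

```text
t 9.9 P [0.4969 0.0756 0.2319] jaw az 12.1 q7 0.06 shift [-0.498 -0.019 -0.039] len mm 250.0 turn [ 0.0003 -0.0009  0.0003] open 0.0167
```

Request:
{"fn": "move_arm", "kwargs": {"deltas": [[-0.5, -0.02, -0.04, 0, 0, 0, 0], [-0.5, -0.02, -0.04, 0, 0, 0, 0], [-0.5, -0.02, -0.04, 0, 0, 0, 0], [-0.5, -0.02, -0.04, 0, 0, 0, 0], [-0.5, -0.02, -0.04, 0, 0, 0, 0]]}}

```text
t: 10.32
eef_pos: [0.5315, -0.1292, 0.2474]
eef_rot: [-0.002, 0.629, 0.778, 0.003]
wrist_force: [1.4, 1.2, -1.4]
opening: 0.0167
```

Request:
{"fn": "move_arm", "kwargs": {"deltas": [[-0.09, 0, 0, 0, 0, 0, 0], [-0.09, 0, 0, 0, 0, 0, 0], [-0.09, 0, 0, 0, 0, 0, 0]]}}

```text
t: 10.57
eef_pos: [0.54, -0.1769, 0.247]
eef_rot: [-0.002, 0.631, 0.776, 0.002]
wrist_force: [0.3, 0.5, -0.3]
opening: 0.0167
```

```bash
cat >> h.py <<'E'
def rects(cam,lst,mn=.3):
    m=camera_model(cam)
    for t,z in lst:
        for d in trace(t,cam):
            if d["confidence"]<mn: continue
            ys,xs=np.nonzero(d["pixels"]); pts=np.array([ray(x,y,m,z)[:2] for x,y in zip(xs,ys)])*1000
            r=cv2.minAreaRect(pts.astype(np.float32)); e,v=np.linalg.eigh(np.cov(pts.T))
            print(t,round(d["confidence"],2),len(xs),"px",xs.min(),xs.max(),ys.min(),ys.max(),"ctr",np.round(r[0],1),"size",np.round(r[1],1),"ang",round(r[2],1),"axis",np.degrees(np.arctan2(v[1,1],v[0,1])).round(1))
E
python3 - <<'E'
from h import *
to(.54,-.17,.25,12)
cv2.imwrite("pics/wrist9.png",capture("wrist"))
B=[("axle_block",.01),("cup_block",.01),("adaptor_block",.01),("tape_block",.01),("tape_roll",.019)]
rects("wrist",B)
spots("wrist",[b[0] for b in B]+["axle","hub_shell"])
E
```

```text
t 10.57 P [ 0.54   -0.1769  0.247 ] jaw az 11.7 q7 0.62 shift [ 0.014  0.003 -0.006] len mm 8.0 turn [ 0.0002 -0.0008 -0.0007] open 0.0167
axle_block 0.83 6978 px 271 323 33 170 ctr [496.1 -81.5] size [ 49.9 127. ] ang 11.1 axis 101.1
cup_block 0.8 5900 px 403 500 80 176 ctr [649.3 -72.8] size [74.2 76.3] ang 82.7 axis 172.2
adaptor_block 0.83 2369 px 335 402 223 293 ctr [ 601.6 -219.4] size [67.1 48.4] ang 72.1 axis 71.4
tape_block 0.65 7847 px 178 284 179 284 ctr [ 452.5 -223. ] size [96.3 94.7] ang 85.9 axis 66.7
tape_roll 0.61 146 px 484 515 0 5 ctr [657.6  40.8] size [27.7  4. ] ang 12.1 axis -167.9
wrist axle_block 0.68 [ 0.499 -0.078  0.001] [299. 105.]
wrist cup_block 0.87 [ 0.651 -0.065  0.   ] [450. 126.]
wrist adaptor_block 0.92 [ 0.605 -0.215  0.001] [370. 255.]
wrist adaptor_block 0.46 [ 0.499 -0.077  0.003] [300. 104.]
wrist tape_block 0.81 [ 0.456 -0.226 -0.004] [234. 236.]
wrist tape_block 0.65 [ 0.541 -0.174  0.248] [320. 303.]
wrist tape_roll 0.63 [ 0.501 -0.079 -0.002] [302. 107.]
wrist axle 0.68 [ 0.543 -0.173  0.247] [325. 300.]
wrist hub_shell 0.76 [ 0.329 -0.249  0.001] [113. 233.]
wrist hub_shell 0.48 [ 0.543 -0.174  0.243] [324. 299.]
```

View pics/wrist9.png

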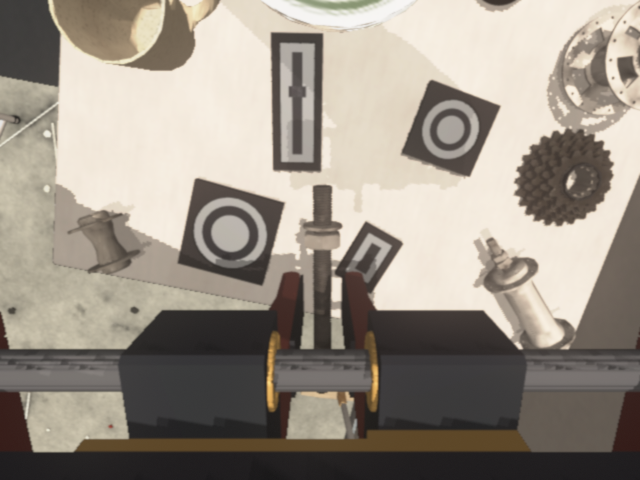

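Run:
```python
from h import *
to(.54,-.17,.25,12)
capture("wrist")
B=[("axle_block",.01),("cup_block",.01),("adaptor_block",.01),("tape_block",.01)]
rects("wrist",B)
spots("wrist",["axle_block","cup_block"])
to(.498,-.087,.1,11)
```

```text
t 11.22 P [ 0.541  -0.173   0.2471] jaw az 12.1 q7 0.62 shift [ 0.006 -0.001 -0.006] len mm 4.0 turn [ 0.0003 -0.001   0.0004] open 0.0165
axle_block 0.75 6830 px 270 322 37 174 ctr [496.7 -84.6] size [ 49.1 127. ] ang 10.9 axis 101.0
cup_block 0.63 5814 px 400 498 86 180 ctr [649.4 -77.1] size [74.2 76.1] ang 82.3 axis -172.5
adaptor_block 0.64 2241 px 333 400 226 295 ctr [ 601.8 -222.7] size [66.7 49.4] ang 73.4 axis 63.2
tape_block 0.87 7798 px 176 282 182 288 ctr [ 452.  -226.4] size [96.7 94.6] ang 85.5 axis 80.2
wrist axle_block 0.59 [ 0.499 -0.084  0.002] [299. 108.]
wrist cup_block 0.61 [ 0.652 -0.075 -0.001] [447. 133.]
t 11.57 P [ 0.5409 -0.1732  0.2471] jaw az 12.1 q7 0.62 shift [ 0.185 -0.048  0.295] len mm 176.0 turn [ 0.0003 -0.001   0.0031] open 0.0171
```

Run:
```python
from h import *
im=capture("wrist");m=camera_model("wrist");cv2.imwrite("pics/w10.png",cv2.resize(im[0:180,0:340],None,fx=2.3,fy=2.3))
P=state()["eef_pos"]
# project body left-end corners at placement height onto image: jaw az 11
u=np.array([np.cos(np.radians(11)),np.sin(np.radians(11))]);v=np.array([-u[1],u[0]]);c=np.array([.498,-.0855])
for a in(-.089,):
  for b in(-.0375,0,.0375):
    q=c+a*u+b*v; print(b,q.round(3),[px([*q,z],m).round(0) for z in(.09,.0)])
for p in((188,20),(190,35),(180,50),(170,62)): print(p,ray(*p,m,.095).round(3),ray(*p,m,0).round(3))
```

```text
-0.0375 [ 0.418 -0.139] [array([179., 150.]), array([210., 147.])]
0 [ 0.411 -0.102] [array([176., 100.]), array([208., 108.])]
0.0375 [ 0.403 -0.066] [array([172.,  47.]), array([206.,  68.])]
(188, 20) [ 0.414 -0.046  0.095] [ 0.381 -0.028  0.   ]
(190, 35) [ 0.417 -0.055  0.095] [ 0.384 -0.04   0.   ]
(180, 50) [ 0.411 -0.067  0.095] [ 0.376 -0.055  0.   ]
(170, 62) [ 0.405 -0.077  0.095] [ 0.368 -0.068  0.   ]
```

View pics/w10.png

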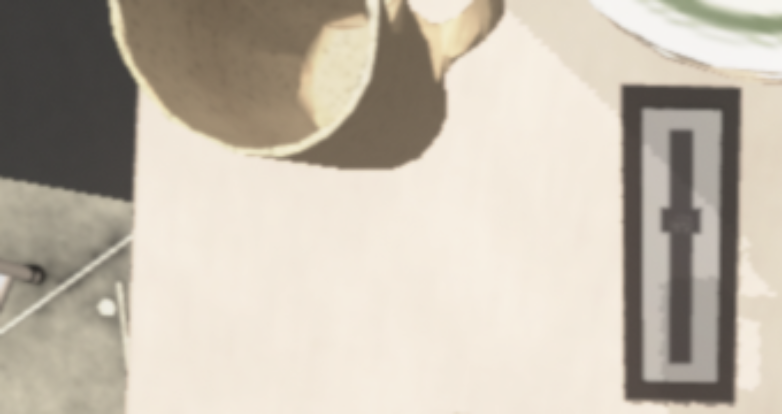

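Request:
{"fn": "move_arm", "kwargs": {"deltas": [[0.187, -0.048, 0, 0, 0, 0.003, 0], [0.187, -0.048, 0, 0, 0, 0.003, 0], [0.187, -0.048, 0.1, 0, 0, 0.003, 0], [0.187, -0.048, 0.2, 0, 0, 0.003, 0], [0.187, -0.048, 0.3, 0, 0, 0.003, 0]]}}

```text
t: 12.03
eef_pos: [0.4987, -0.0845, 0.1237]
eef_rot: [-0.001, 0.635, 0.773, 0.004]
wrist_force: [0.9, 0.6, -0.5]
opening: 0.0164
```

Request:
{"fn": "move_arm", "kwargs": {"deltas": [[0, 0, 0.02, 0, 0, 0, 0], [0, 0, 0.02, 0, 0, 0, 0]]}}

```text
t: 12.2
eef_pos: [0.4962, -0.0838, 0.1107]
eef_rot: [-0.003, 0.634, 0.773, 0.002]
wrist_force: [-0.3, -0.7, -0.1]
opening: 0.0171
```

Run:
```python
from h import *
capture("wrist");to(.498,-.086,.013,11)
cv2.imwrite("pics/wrist11.png",capture("wrist"))
rects("wrist",[("axle_block",.01)])
to(.498,-.086,.013,11)
```

```text
t 12.25 P [ 0.4978 -0.0844  0.1127] jaw az 11.2 q7 0.54 shift [-0.005 -0.001  0.199] len mm 100.0 turn [ 0.0004 -0.0011  0.0006] open 0.0168
axle_block 0.85 7739 px 283 356 145 321 ctr [498.6 -85.2] size [ 49.8 128.1] ang 10.9 axis 102.2
t 12.35 P [ 0.4998 -0.085   0.1149] jaw az 11.2 q7 0.54 shift [-0.003 -0.005  0.204] len mm 102.0 turn [ 0.0012 -0.001   0.0004] open 0.0163
```

View pics/wrist11.png

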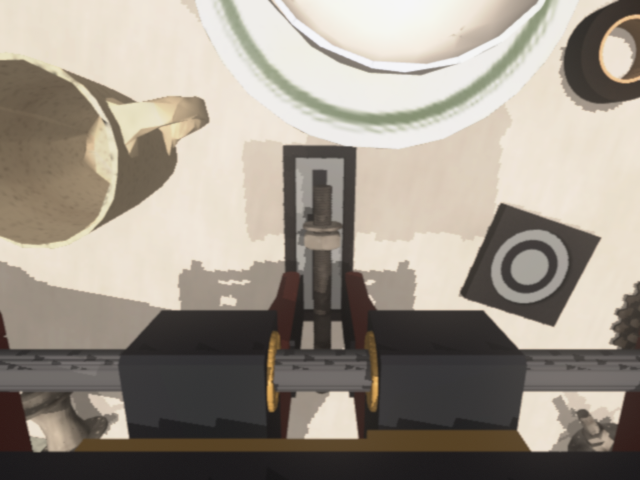

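Request:
{"fn": "move_arm", "kwargs": {"deltas": [[-0.002, -0.003, 0.07, 0, 0, 0, 0], [-0.002, -0.003, 0.13, 0, 0, 0, 0], [-0.002, -0.003, 0.18, 0, 0, 0, 0], [-0.002, -0.003, 0.19, 0, 0, 0, 0], [-0.002, -0.003, 0.19, 0, 0, 0, 0]]}}

```text
t: 12.77
eef_pos: [0.4994, -0.0858, 0.02]
eef_rot: [-0.0, 0.635, 0.772, 0.005]
wrist_force: [0.2, 0.6, 1.0]
opening: 0.0167
```

Run:
```python
from h import *
to(.4985,-.0855,.013,11)
cv2.imwrite("pics/wrist12.png",capture("wrist"))
print(state()["wrist_force"])
to(.4985,-.0855,.013,11)
```

```text
t 12.77 P [ 0.4994 -0.0858  0.02  ] jaw az 11.1 q7 0.66 shift [ 0.001 -0.002  0.014] len mm 7.0 turn [ 0.0011 -0.001   0.0004] open 0.0167
[ 0.42967531 -0.04937664 -0.52354125]
t 12.82 P [ 0.5001 -0.0859  0.0211] jaw az 11.1 q7 0.66 shift [ 0.001 -0.003  0.016] len mm 8.0 turn [ 0.0014 -0.0009  0.0004] open 0.0166
```

View pics/wrist12.png

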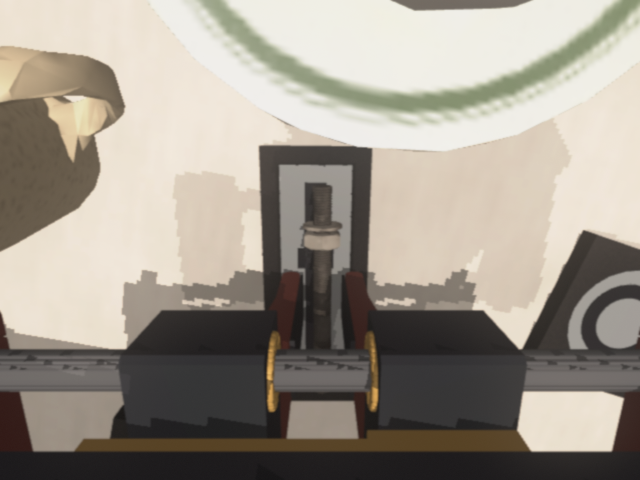

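Request:
{"fn": "move_arm", "kwargs": {"deltas": [[0.001, -0.003, 0.006, 0, 0, 0, 0], [0.001, -0.003, 0.012, 0, 0, 0, 0], [0.001, -0.003, 0.016, 0, 0, 0, 0], [0.001, -0.003, 0.016, 0, 0, 0, 0]]}}

```text
t: 13.15
eef_pos: [0.499, -0.0855, 0.0135]
eef_rot: [0.001, 0.635, 0.772, 0.006]
wrist_force: [-0.1, -0.0, -0.3]
opening: 0.0167
```

Request:
{"fn": "move_arm", "kwargs": {"deltas": [[0, 0, 0, 0, 0, 0, 0]]}}

```text
t: 13.23
eef_pos: [0.4992, -0.0855, 0.0138]
eef_rot: [0.001, 0.635, 0.772, 0.006]
wrist_force: [-0.1, -0.7, -0.6]
opening: 0.0167
```

Request:
{"fn": "move_arm", "kwargs": {"deltas": [[0, 0, 0.003, 0, 0, 0, 0], [0, 0, 0.004, 0, 0, 0, 0], [0, 0, 0.004, 0, 0, 0, 0]]}}

```text
t: 13.48
eef_pos: [0.4992, -0.0854, 0.0118]
eef_rot: [0.001, 0.635, 0.772, 0.006]
wrist_force: [0.1, 0.5, -0.3]
opening: 0.0169
```

Request:
{"fn": "move_arm", "kwargs": {"deltas": [[0, 0, 0, 0, 0, 0, 34], [0, 0, 0, 0, 0, 0, 34], [0, 0, 0, 0, 0, 0, 34], [0, 0, -0.05, 0, 0, 0, 34], [0, 0, -0.12, 0, 0, 0, 34]]}}

```text
t: 13.9
eef_pos: [0.4964, -0.0857, 0.0704]
eef_rot: [-0.001, 0.635, 0.772, 0.004]
wrist_force: [0.2, 1.1, 0.3]
opening: 0.0301
```

Run:
```python
from h import *
cv2.imwrite("pics/wrist13.png",capture("wrist"))
to(.4985,-.0855,.25,-1)
```

```text
t 13.95 P [ 0.5007 -0.0869  0.077 ] jaw az 11.1 q7 0.59 shift [ 0.005  0.001 -0.346] len mm 173.0 turn [ 0.0022 -0.001   0.0335] open 0.0297
```

View pics/wrist13.png

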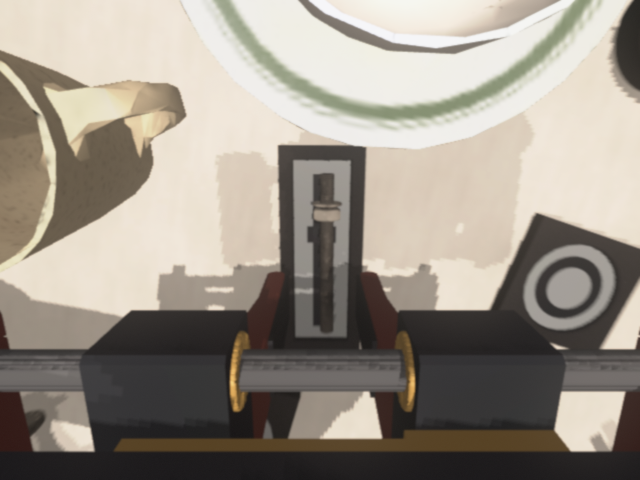

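Run:
```python
from h import *
s=camera_model("scene");d=camera_model("side")
for p in((256,347),(270,357),(287,347)): print(ray(*p,s,0).round(3))
for p in((262,340),(279,348),(296,340)): print(ray(*p,d,0).round(3))
to(.42,.25,.25,-1)
```

```text
[0.406 0.414 0.   ]
[0.369 0.415 0.   ]
[0.362 0.378 0.   ]
[0.409 0.407 0.   ]
[0.37  0.411 0.   ]
[0.361 0.377 0.   ]
t 13.95 P [ 0.5007 -0.0869  0.077 ] jaw az 11.1 q7 0.59 shift [ 0.694 -0.024 -0.343] len mm 387.0 turn [ 0.0022 -0.001   0.0335] open 0.0297
```

Request:
{"fn": "move_arm", "kwargs": {"deltas": [[0, 0, -0.08, 0, 0, 0, 60], [0, 0, -0.16, 0, 0, 0, 60], [0, 0, -0.24, 0, 0, 0, 60], [0.05, 0, -0.32, 0, 0, 0, 60], [0.12, -0.01, -0.346, 0, 0, 0, 60]]}}

```text
t: 14.37
eef_pos: [0.4849, -0.034, 0.2546]
eef_rot: [0.006, 0.638, 0.77, 0.009]
wrist_force: [1.4, 0.8, 0.3]
opening: 0.0525
```

Request:
{"fn": "move_arm", "kwargs": {"deltas": [[0.52, -0.05, 0, 0, 0, 0, 60], [0.52, -0.05, 0, 0, 0, 0, 60], [0.52, -0.05, 0, 0, 0, 0, 60], [0.52, -0.05, 0, 0, 0, 0, 60], [0.52, -0.05, 0, 0, 0, 0, 60]]}}

```text
t: 14.78
eef_pos: [0.4247, 0.1714, 0.2544]
eef_rot: [0.006, 0.639, 0.77, 0.01]
wrist_force: [0.6, -0.3, 0.4]
opening: 0.0529
```

Run:
```python
from h import *
to(.41,.23,.25,11)
```

```text
t 14.78 P [0.4247 0.1714 0.2544] jaw az 10.6 q7 -0.3 shift [ 0.121 -0.007  0.009] len mm 61.0 turn [ 0.0037 -0.0007 -0.001 ] open 0.0529
```

Request:
{"fn": "move_arm", "kwargs": {"deltas": [[0.12, -0.007, 0.1, 0.0037, -0.0007, -0.001, 60], [0.12, -0.007, 0.1, 0.0037, -0.0007, -0.001, 60], [0.12, -0.007, 0.1, 0.0037, -0.0007, -0.001, 60], [0.12, -0.007, 0.1, 0.0037, -0.0007, -0.001, 60]]}}

```text
t: 15.12
eef_pos: [0.41, 0.2309, 0.2033]
eef_rot: [-0.0, 0.635, 0.773, -0.002]
wrist_force: [1.2, 0.6, 0.7]
opening: 0.0527
```

Run:
```python
from h import *
capture("wrist");capture("wrist")
cv2.imwrite("pics/wrist14.png",capture("wrist"))
rects("wrist",[("headset_cup",.008),("adaptor",.007)])
spots("wrist",["headset_cup","adaptor"])
to(.40,.284,.1,11)
```

```text
headset_cup 0.7 1287 px 296 340 127 173 ctr [398.6 283.5] size [39.6 40.5] ang 11.6 axis 125.0
headset_cup 0.64 1495 px 209 256 103 151 ctr [320.4 288.5] size [41.8 41.3] ang 8.5 axis -167.6
adaptor 0.93 781 px 441 463 4 52 ctr [490.8 403. ] size [14.6 35.5] ang 27.7 axis 116.3
wrist headset_cup 0.88 [ 0.399  0.285 -0.002] [319. 149.]
wrist headset_cup 0.59 [0.319 0.289 0.005] [232. 127.]
wrist adaptor 0.83 [ 0.491  0.401 -0.001] [450.  33.]
t 15.47 P [0.4119 0.2294 0.2052] jaw az 10.9 q7 -0.37 shift [ 0.112 -0.003  0.21 ] len mm 119.0 turn [ 0.0001 -0.0001 -0.0003] open 0.0526
```

View pics/wrist14.png

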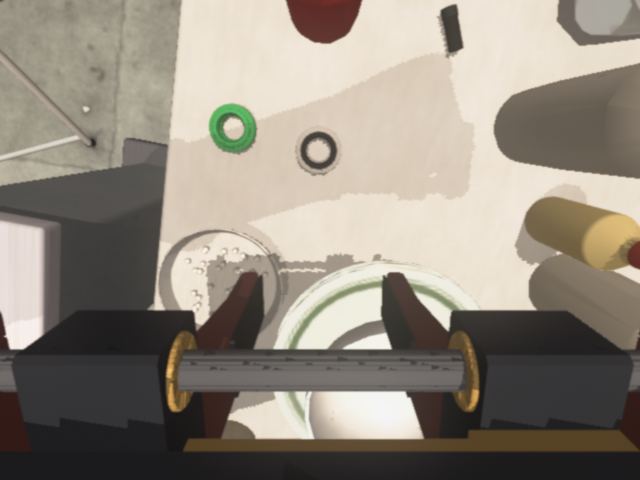

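Request:
{"fn": "move_arm", "kwargs": {"deltas": [[0.08, -0.005, 0, 0, 0, 0, 70], [0.113, -0.006, 0.04, 0, 0, 0, 70], [0.113, -0.006, 0.12, 0, 0, 0, 70], [0.113, -0.006, 0.2, 0, 0, 0, 70], [0.113, -0.006, 0.28, 0, 0, 0, 70]]}}

```text
t: 15.88
eef_pos: [0.3991, 0.285, 0.0647]
eef_rot: [0.0, 0.637, 0.771, 0.002]
wrist_force: [0.4, 0.5, -0.2]
opening: 0.0617
```

Run:
```python
from h import *
cv2.imwrite("pics/wrist15.png",capture("wrist"))
to(.3985,.2845,.006,11)
spots("wrist",["headset_cup"])
```

```text
t 15.93 P [0.3951 0.2814 0.0574] jaw az 10.9 q7 -0.37 shift [0.005 0.009 0.103] len mm 52.0 turn [-0.0011  0.0009 -0.0002] open 0.0616
wrist headset_cup 0.97 [ 0.393  0.278 -0.007] [317. 258.]
wrist headset_cup 0.83 [ 0.314  0.285 -0.005] [189. 224.]
wrist headset_cup 0.3 [ 0.485  0.398 -0.009] [525.  82.]
```

View pics/wrist15.png

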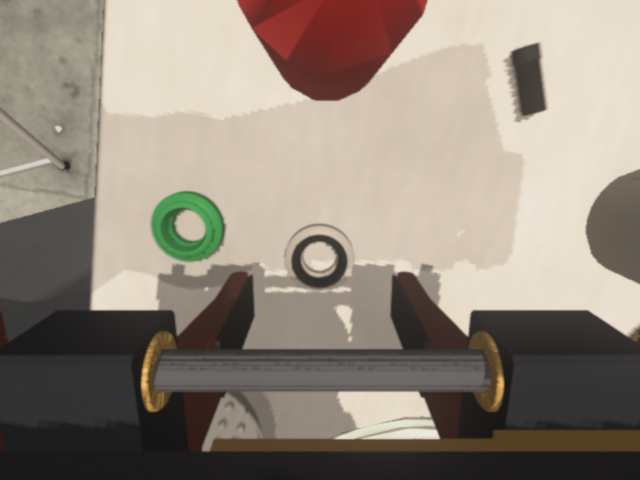

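Request:
{"fn": "move_arm", "kwargs": {"deltas": [[0.003, 0.003, 0.05, 0, 0, 0, 70], [0.003, 0.003, 0.1, 0, 0, 0, 70], [0.003, 0.003, 0.103, 0, 0, 0, 70], [0.003, 0.003, 0.103, 0, 0, 0, 70]]}}

```text
t: 16.32
eef_pos: [0.3967, 0.2826, 0.0104]
eef_rot: [-0.0, 0.637, 0.771, -0.005]
wrist_force: [0.4, -0.3, 0.2]
opening: 0.0615
```

Run:
```python
from h import *
cv2.imwrite("pics/wrist16.png",capture("wrist"))
to(.3985,.2845,.006,11)
```

```text
t 16.37 P [0.3973 0.2831 0.0111] jaw az 10.8 q7 -0.33 shift [0.002 0.003 0.01 ] len mm 5.0 turn [-0.001   0.0007 -0.0005] open 0.0613
```

View pics/wrist16.png

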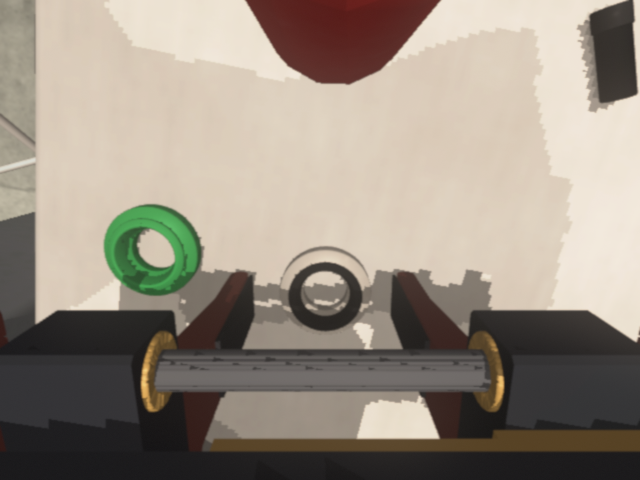

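Request:
{"fn": "move_arm", "kwargs": {"deltas": [[0.002, 0.003, 0.011, 0, 0, 0, 70], [0.002, 0.003, 0.011, 0, 0, 0, 0], [0.002, 0.003, 0.011, 0, 0, 0, 0], [0.002, 0.003, 0.011, 0, 0, 0, 0], [0.002, 0.003, 0.011, 0, 0, 0, 0]], "newtons": 20}}

```text
t: 16.78
eef_pos: [0.3988, 0.2846, 0.0062]
eef_rot: [-0.0, 0.637, 0.771, -0.003]
wrist_force: [-0.5, 0.0, 3.7]
opening: 0.04
```

Request:
{"fn": "move_arm", "kwargs": {"deltas": [[0, 0, 0, 0, 0, 0, 0], [0, 0, -0.03, 0, 0, 0, 0], [0, 0, -0.08, 0, 0, 0, 0]]}}

```text
t: 17.03
eef_pos: [0.3974, 0.2835, 0.0449]
eef_rot: [-0.0, 0.637, 0.771, -0.006]
wrist_force: [-0.4, -0.2, 0.1]
opening: 0.0396
```

Run:
```python
from h import *
cv2.imwrite("pics/wrist17.png",capture("wrist"))
to(.66,-.15,.25,11)
```

```text
t 17.08 P [0.4002 0.2855 0.0498] jaw az 10.8 q7 -0.36 shift [-0.954  0.346 -0.399] len mm 545.0 turn [-0.0005  0.0004 -0.0006] open 0.0392
```

View pics/wrist17.png

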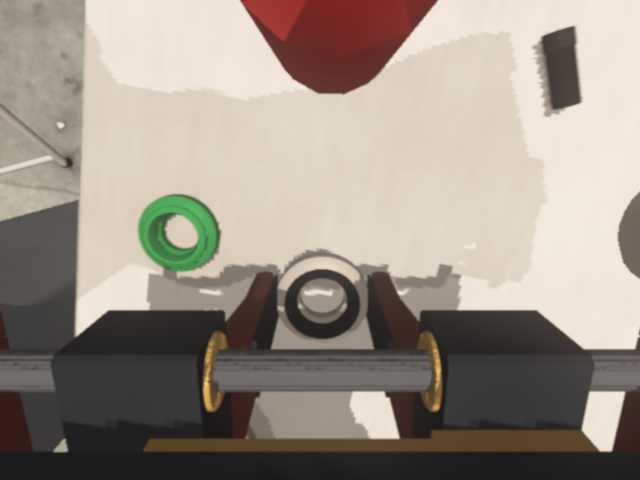

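Request:
{"fn": "move_arm", "kwargs": {"deltas": [[0, 0, -0.08, 0, 0, 0, 0], [0, 0, -0.16, 0, 0, 0, 0], [-0.05, 0.02, -0.24, 0, 0, 0.02, 0], [-0.1, 0.05, -0.3, 0, 0, 0.04, 0], [-0.16, 0.08, -0.34, 0, 0, 0.058, 0]]}}

```text
t: 17.5
eef_pos: [0.4533, 0.2185, 0.2206]
eef_rot: [-0.0, 0.767, 0.641, -0.0]
wrist_force: [1.5, 1.5, -0.4]
opening: 0.0393
```

Run:
```python
from h import *
to(.65,-.077,.22,-10)
```

```text
t 17.5 P [0.4533 0.2185 0.2206] jaw az -10.3 q7 -0.63 shift [-0.511  0.492  0.001] len mm 355.0 turn [-0.0001  0.0001 -0.0007] open 0.0393
```

Request:
{"fn": "move_arm", "kwargs": {"deltas": [[-0.51, 0.49, 0, 0, 0, 0, 0], [-0.51, 0.49, 0, 0, 0, 0, 0], [-0.51, 0.49, 0, 0, 0, 0, 0], [-0.51, 0.49, 0, 0, 0, 0, 0], [-0.51, 0.49, 0, 0, 0, 0, 0]]}}

```text
t: 17.92
eef_pos: [0.5692, 0.0426, 0.2194]
eef_rot: [-0.0, 0.767, 0.641, -0.0]
wrist_force: [1.2, -0.0, -1.1]
opening: 0.0392
```

Request:
{"fn": "move_arm", "kwargs": {"deltas": [[-0.22, 0.21, 0, 0, 0, 0, 0], [-0.22, 0.21, 0, 0, 0, 0, 0], [-0.22, 0.21, 0, 0, 0, 0, 0], [-0.22, 0.21, 0, 0, 0, 0, 0]]}}

```text
t: 18.25
eef_pos: [0.6539, -0.0885, 0.2191]
eef_rot: [0.0, 0.768, 0.64, -0.001]
wrist_force: [1.6, -0.2, -0.5]
opening: 0.0394
```

Run:
```python
from h import *
to(.65,-.077,.1,-10)
cv2.imwrite("pics/wrist18.png",capture("wrist"))
rects("wrist",[("cup_block",.01)])
to(.65,-.077,.1,-10)
```

```text
t 18.25 P [ 0.6539 -0.0885  0.2191] jaw az -10.4 q7 0.11 shift [ 0.022 -0.012  0.238] len mm 120.0 turn [-0.0001  0.0002 -0.0011] open 0.0394
cup_block 0.91 5890 px 276 356 156 236 ctr [652.4 -83. ] size [75.5 74.7] ang 82.4 axis 60.9
cup_block 0.39 1237 px 24 66 392 451 ctr [ 303.6 -277. ] size [78.9 39. ] ang 79.6 axis 88.6
t 18.35 P [ 0.6539 -0.0909  0.2191] jaw az -10.7 q7 0.11 shift [ 0.027 -0.013  0.238] len mm 120.0 turn [ 0.0001  0.0006 -0.0018] open 0.0397
```

View pics/wrist18.png

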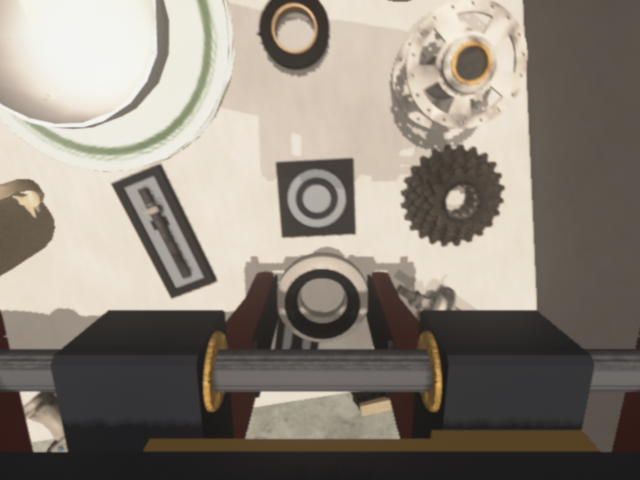

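Request:
{"fn": "move_arm", "kwargs": {"deltas": [[0.023, -0.01, 0, 0, 0, 0, 0], [0.023, -0.01, 0.08, 0, 0, 0, 0], [0.023, -0.01, 0.16, 0, 0, 0, 0], [0.023, -0.01, 0.238, 0, 0, 0, 0], [0.023, -0.01, 0.238, 0, 0, 0, 0]]}}

```text
t: 18.77
eef_pos: [0.645, -0.0745, 0.0926]
eef_rot: [-0.004, 0.769, 0.64, -0.006]
wrist_force: [-1.6, 0.3, -1.0]
opening: 0.0395
```

Run:
```python
from h import *
capture("wrist");capture("wrist")
cv2.imwrite("pics/wrist19.png",capture("wrist"))
rects("wrist",[("cup_block",.01)])
to(.651,-.079,.013,-10)
```

```text
cup_block 0.61 8929 px 264 377 184 293 ctr [652.3 -77.8] size [75.4 73.9] ang 82.8 axis 167.0
t 18.97 P [ 0.6525 -0.0784  0.1028] jaw az -10.6 q7 0.15 shift [-0.001 -0.003  0.18 ] len mm 90.0 turn [ 0.0006  0.0005 -0.0017] open 0.0396
```

View pics/wrist19.png

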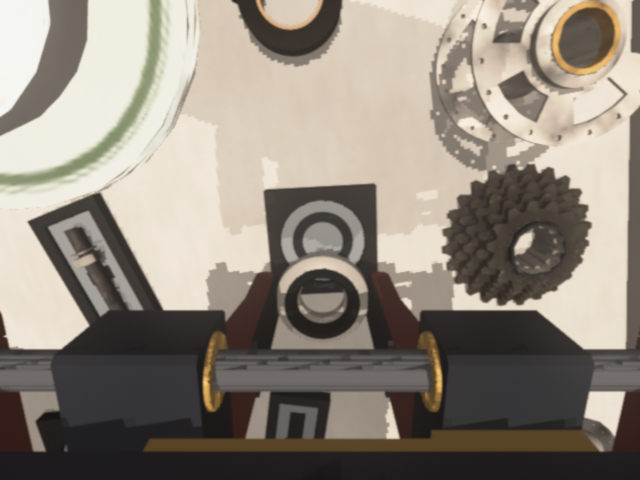

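Request:
{"fn": "move_arm", "kwargs": {"deltas": [[0, -0.002, 0.07, 0, 0, 0, 0], [0, -0.002, 0.13, 0, 0, 0, 0], [0, -0.002, 0.16, 0, 0, 0, 0], [0, -0.002, 0.17, 0, 0, 0, 0], [0, -0.002, 0.17, 0, 0, 0, 0]]}}

```text
t: 19.38
eef_pos: [0.6522, -0.0784, 0.0183]
eef_rot: [0.003, 0.769, 0.639, 0.0]
wrist_force: [0.0, -0.6, -0.2]
opening: 0.0392
```

Run:
```python
from h import *
capture("wrist")
cv2.imwrite("pics/wrist20.png",capture("wrist"))
to(.652,-.078,.0125,-10);print(state()["wrist_force"])
```

```text
t 19.48 P [ 0.6533 -0.0789  0.0198] jaw az -10.6 q7 0.2 shift [ 0.001 -0.003  0.015] len mm 7.0 turn [ 0.0011  0.0004 -0.0017] open 0.0396
[ 0.33547007 -0.53869364  0.54823668]
```

View pics/wrist20.png

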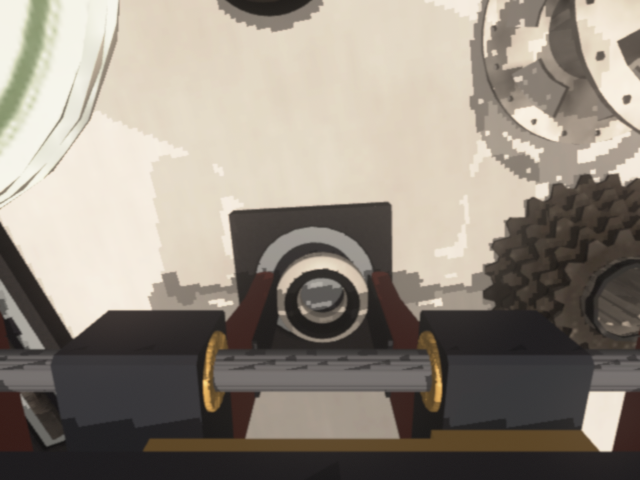

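Request:
{"fn": "move_arm", "kwargs": {"deltas": [[0.001, -0.005, 0.003, 0, 0, 0, 0], [0.001, -0.005, 0.008, 0, 0, 0, 0], [0.001, -0.005, 0.012, 0, 0, 0, 0], [0.001, -0.005, 0.015, 0, 0, 0, 0], [0.001, -0.005, 0.015, 0, 0, 0, 0]]}}

```text
t: 19.9
eef_pos: [0.6512, -0.0778, 0.0125]
eef_rot: [0.004, 0.769, 0.639, 0.001]
wrist_force: [0.4, 1.2, 0.8]
opening: 0.0396
```

Request:
{"fn": "move_arm", "kwargs": {"deltas": [[0, 0, 0.001, 0, 0, 0, 0], [0, 0, 0.001, 0, 0, 0, 0]]}}

```text
t: 20.07
eef_pos: [0.6513, -0.0779, 0.0124]
eef_rot: [0.003, 0.769, 0.639, 0.001]
wrist_force: [-1.3, 1.3, 3.9]
opening: 0.0398
```

Contact felt; release (opening limited to stay clear) and rise.

Request:
{"fn": "move_arm", "kwargs": {"deltas": [[0, 0, 0, 0, 0, 0, 60], [0, 0, 0, 0, 0, 0, 60], [0, 0, 0, 0, 0, 0, 60], [0, 0, -0.06, 0, 0, 0, 60], [0, 0, -0.14, 0, 0, 0, 60]]}}

```text
t: 20.48
eef_pos: [0.6478, -0.0771, 0.0795]
eef_rot: [0.001, 0.769, 0.639, -0.002]
wrist_force: [1.1, 0.8, 0.7]
opening: 0.0525
```

Request:
{"fn": "move_arm", "kwargs": {"deltas": [[0, 0, -0.08, 0, 0, 0, 50], [0, 0, -0.16, 0, 0, 0, 50], [0, 0, -0.24, 0, 0, 0, 50], [0, 0, -0.32, 0, 0, 0, 50]]}}

```text
t: 20.82
eef_pos: [0.6475, -0.0766, 0.2413]
eef_rot: [0.001, 0.77, 0.639, -0.002]
wrist_force: [1.3, 0.9, 0.1]
opening: 0.0441
```

Run:
```python
from h import *
cv2.imwrite("pics/wrist21.png",capture("wrist"))
to(.49,.36,.25,27)
rects("wrist",[("tape_roll",.019)])
```

```text
t 20.87 P [ 0.6518 -0.0778  0.2501] jaw az -10.6 q7 0.08 shift [ 0.801 -0.48  -0.007] len mm 467.0 turn [ 0.0017  0.0008 -0.1046] open 0.0439
tape_roll 0.82 2780 px 270 337 10 83 ctr [666.3  69.6] size [59.4 61.4] ang 18.8 axis 92.9
```

View pics/wrist21.png

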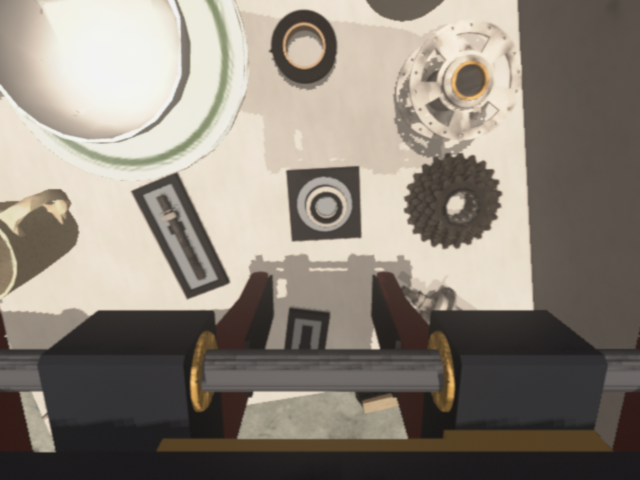

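Run:
```python
from h import *
s=camera_model("scene");d=camera_model("side")
def h(p,xy,c):
    for z in np.arange(0,.4,.005):
        if px([*xy,z],c)[1]<p: return z
print("cream",h(180,(.66,.20),s),"grey",h(205,(.586,.339),s),"red",h(285,(.388,.392),s),"brown",h(197,(.70,.35),s))
for p in((162,310),(178,316),(193,308)): print("glass",ray(*p,s,0).round(3))
g=(.62,.43);print("glassh",h(262,g,s))
to(.53,.36,.28,57)
```

```text
cream 0.185 grey 0.20500000000000002 red 0.14 brown 0.19
glass [0.626 0.463 0.   ]
glass [0.586 0.454 0.   ]
glass [0.582 0.42  0.   ]
glassh 0.105
t 20.92 P [ 0.6517 -0.0778  0.2468] jaw az -10.6 q7 0.08 shift [ 0.816 -0.4   -0.072] len mm 456.0 turn [ 0.0014  0.0013 -0.1879] open 0.0441
```

Request:
{"fn": "move_arm", "kwargs": {"deltas": [[0.816, -0.4, -0.06, 0, 0, -0.2, 65], [0.816, -0.4, -0.06, 0, 0, -0.2, 65], [0.816, -0.4, -0.06, 0, 0, -0.2, 65], [0.816, -0.4, -0.06, 0, 0, -0.2, 65], [0.816, -0.4, -0.06, 0, 0, -0.2, 65]]}}

```text
t: 21.33
eef_pos: [0.5927, 0.1257, 0.2547]
eef_rot: [0.003, 0.533, 0.846, -0.001]
wrist_force: [1.1, 0.8, -0.1]
opening: 0.0572
```

Run:
```python
from h import *
to(.53,.35,.28,63)
```

```text
t 21.33 P [0.5927 0.1257 0.2547] jaw az 25.6 q7 0.27 shift [ 0.458  0.08  -0.054] len mm 234.0 turn [-0.0002  0.0011 -0.104 ] open 0.0572
```

Request:
{"fn": "move_arm", "kwargs": {"deltas": [[0.458, 0.08, -0.054, 0, 0, -0.104, 65], [0.458, 0.08, -0.054, 0, 0, -0.104, 65], [0.458, 0.08, -0.054, 0, 0, -0.104, 65], [0.458, 0.08, -0.054, 0, 0, -0.104, 65], [0.458, 0.08, -0.054, 0, 0, -0.104, 65]]}}

```text
t: 21.75
eef_pos: [0.5362, 0.325, 0.2767]
eef_rot: [0.002, 0.247, 0.969, -0.002]
wrist_force: [1.7, -0.2, 0.5]
opening: 0.0571
```

Request:
{"fn": "move_arm", "kwargs": {"deltas": [[0.05, 0, 0, 0, 0, -0.008, 65], [0.05, 0, 0, 0, 0, -0.008, 65]]}}

```text
t: 21.92
eef_pos: [0.5089, 0.3433, 0.2752]
eef_rot: [0.0, 0.217, 0.976, -0.002]
wrist_force: [0.9, 1.0, 0.5]
opening: 0.0571
```

Run:
```python
from h import *
capture("wrist");capture("wrist")
to(.53,.35,.28,63)
cv2.imwrite("pics/wrist22.png",capture("wrist"))
rects("wrist",[("adaptor",.007)])
to(.4905,.403,.1,63)
```

```text
t 22.02 P [0.5132 0.3376 0.2756] jaw az 64.4 q7 0.5 shift [-0.02   0.037 -0.009] len mm 21.0 turn [-0.0008  0.0008  0.0038] open 0.0566
adaptor 0.56 378 px 355 382 137 167 ctr [491.5 401.6] size [13.4 34.2] ang 28.1 axis 116.0
t 22.12 P [0.515  0.3354 0.276 ] jaw az 64.1 q7 0.5 shift [0.105 0.102 0.351] len mm 190.0 turn [-0.0008  0.001   0.0031] open 0.0567
```

View pics/wrist22.png

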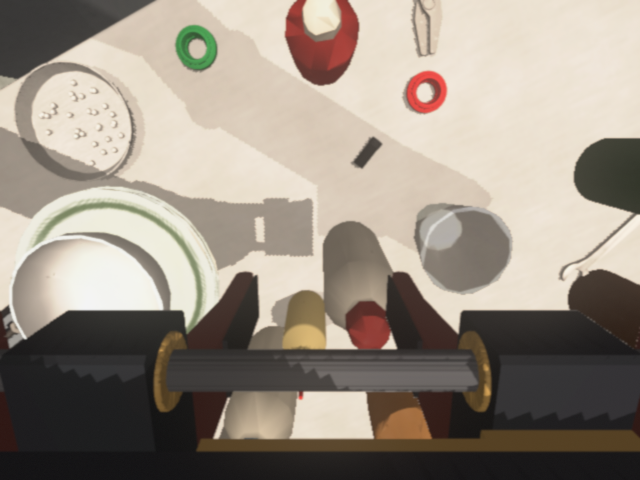

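Request:
{"fn": "move_arm", "kwargs": {"deltas": [[0.105, 0.102, 0, 0, 0, 0.003, 65], [0.105, 0.102, 0, 0, 0, 0.003, 65], [0.105, 0.102, 0.05, 0, 0, 0.003, 65], [0.105, 0.102, 0.13, 0, 0, 0.003, 65], [0.105, 0.102, 0.21, 0, 0, 0.003, 65]]}}

```text
t: 22.53
eef_pos: [0.4924, 0.403, 0.1703]
eef_rot: [0.004, 0.234, 0.972, -0.002]
wrist_force: [0.6, 1.1, -0.4]
opening: 0.0573
```

Request:
{"fn": "move_arm", "kwargs": {"deltas": [[0, 0, 0.06, 0, 0, 0, 65], [0, 0, 0.08, 0, 0, 0, 65], [0, 0, 0.08, 0, 0, 0, 65]]}}

```text
t: 22.78
eef_pos: [0.4923, 0.4001, 0.1275]
eef_rot: [0.003, 0.236, 0.972, -0.004]
wrist_force: [0.7, -0.6, -0.0]
opening: 0.057
```

Run:
```python
from h import *
capture("wrist");capture("wrist")
cv2.imwrite("pics/wrist23.png",capture("wrist"))
rects("wrist",[("adaptor",.007)])
to(.491,.402,.006,63)
```

```text
adaptor 0.61 763 px 300 338 200 244 ctr [490.5 403.1] size [13.5 36.1] ang 26.4 axis 116.4
t 22.98 P [0.4943 0.4036 0.1328] jaw az 62.8 q7 0.39 shift [ 0.007 -0.006  0.254] len mm 127.0 turn [ 0.0004  0.0015 -0.0005] open 0.0571
```

View pics/wrist23.png

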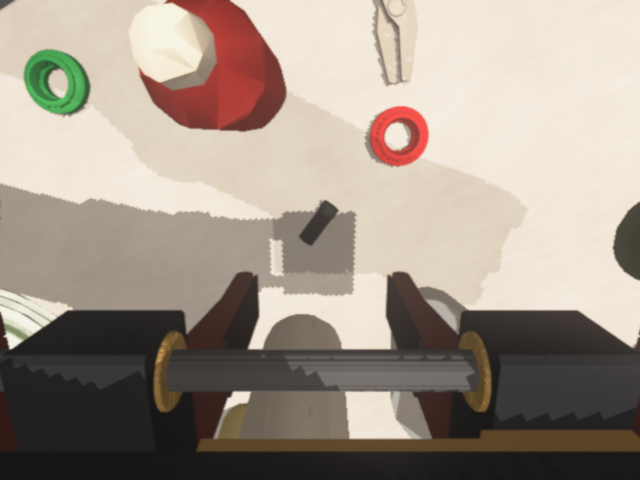

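Request:
{"fn": "move_arm", "kwargs": {"deltas": [[0.008, -0.005, 0.07, 0, 0, 0, 60], [0.008, -0.005, 0.15, 0, 0, 0, 60], [0.008, -0.005, 0.22, 0, 0, 0, 60], [0.008, -0.005, 0.24, 0, 0, 0, 60], [0.008, -0.005, 0.24, 0, 0, 0, 60]]}}

```text
t: 23.4
eef_pos: [0.49, 0.4023, 0.0116]
eef_rot: [0.004, 0.235, 0.972, -0.001]
wrist_force: [0.6, 0.7, 1.3]
opening: 0.0523
```

Run:
```python
from h import *
capture("wrist")
cv2.imwrite("pics/wrist24.png",capture("wrist"))
to(.4905,.403,.006,63);print(state()["wrist_force"])
```

```text
t 23.5 P [0.4922 0.404  0.015 ] jaw az 62.8 q7 0.41 shift [ 0.002 -0.003  0.018] len mm 9.0 turn [ 0.0008  0.0017 -0.0005] open 0.0527
[0.09599102 0.68868875 1.37162018]
```

View pics/wrist24.png

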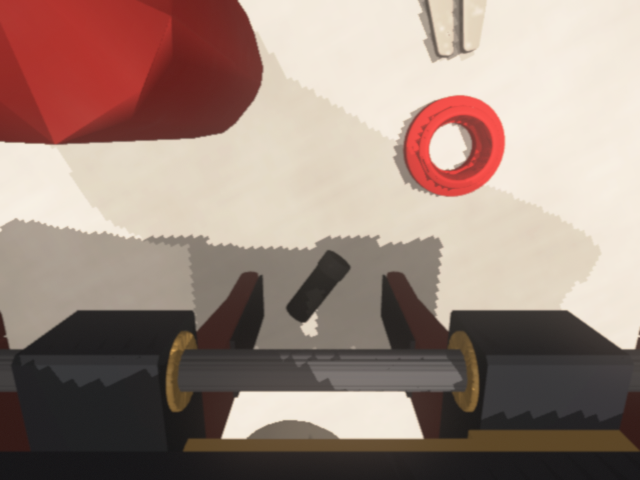

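Request:
{"fn": "move_arm", "kwargs": {"deltas": [[0.002, -0.002, 0.018, 0.0008, 0.0017, 0, 60], [0.002, -0.002, 0.018, 0.0008, 0.0017, 0, 30], [0.002, -0.002, 0.018, 0.0008, 0.0017, 0, 0], [0.002, -0.002, 0.018, 0.0008, 0.0017, 0, 0], [0.002, -0.002, 0.018, 0.0008, 0.0017, 0, 0]], "newtons": 10}}

```text
t: 23.92
eef_pos: [0.4913, 0.4037, 0.0066]
eef_rot: [0.0, 0.235, 0.972, 0.0]
wrist_force: [0.5, -0.2, 0.8]
opening: 0.0296
```

Request:
{"fn": "move_arm", "kwargs": {"deltas": [[0, 0, 0, 0, 0, 0, 0], [0, 0, 0, 0, 0, 0, 0], [0, 0, 0, 0, 0, 0, 0], [0, 0, 0, 0, 0, 0, 0]]}}

```text
t: 24.25
eef_pos: [0.4913, 0.4039, 0.0069]
eef_rot: [0.0, 0.235, 0.972, 0.001]
wrist_force: [-0.6, -0.1, 2.8]
opening: 0.014
```

Run:
```python
from h import *
cv2.imwrite("pics/wrist25.png",capture("wrist"))
to(.4905,.403,.006,63);print(state()["wrist_force"])
```

```text
t 24.3 P [0.4913 0.4038 0.0068] jaw az 62.8 q7 0.42 shift [ 0.001 -0.002  0.002] len mm 1.0 turn [ 0.0002  0.0001 -0.0005] open 0.0133
[-1.03719823 -0.38928823  2.98262039]
```

View pics/wrist25.png

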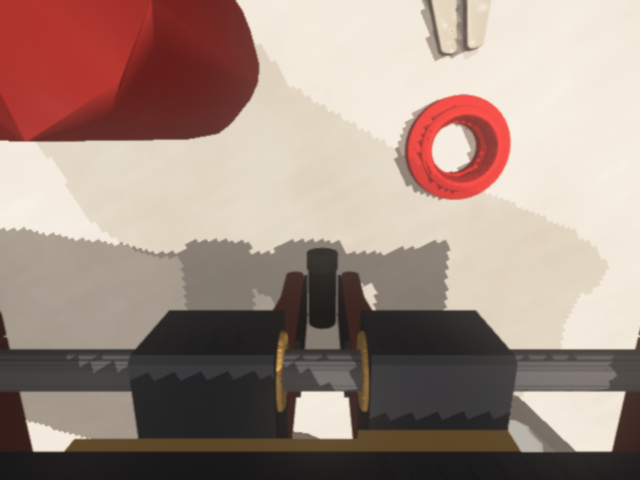

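Request:
{"fn": "move_arm", "kwargs": {"deltas": [[0, 0, 0, 0, 0, 0, 0], [0, 0, -0.05, 0, 0, 0, 0], [0, 0, -0.13, 0, 0, 0, 0], [0, 0, -0.21, 0, 0, 0, 0], [0, 0, -0.29, 0, 0, 0, 0]], "newtons": 18}}

```text
t: 24.72
eef_pos: [0.4907, 0.4033, 0.153]
eef_rot: [0.0, 0.235, 0.972, -0.0]
wrist_force: [0.8, 1.2, 0.1]
opening: 0.0135
```

Request:
{"fn": "move_arm", "kwargs": {"deltas": [[0, 0, -0.08, 0, 0, 0, 0], [0, 0, -0.16, 0, 0, 0, 0], [0, 0, -0.24, 0, 0, 0, 0], [0, 0, -0.26, 0, 0, 0, 0]]}}

```text
t: 25.05
eef_pos: [0.4929, 0.4049, 0.2903]
eef_rot: [0.003, 0.235, 0.972, 0.004]
wrist_force: [0.6, 0.6, 1.2]
opening: 0.0134
```

Run:
```python
from h import *
cv2.imwrite("pics/wrist26.png",capture("wrist"))
to(.60,-.25,.27,-18)
```

```text
t 25.1 P [0.4929 0.4049 0.2894] jaw az 62.8 q7 0.37 shift [-0.789 -1.067  0.031] len mm 664.0 turn [ 0.0015 -0.0006  0.2244] open 0.0131
```

View pics/wrist26.png

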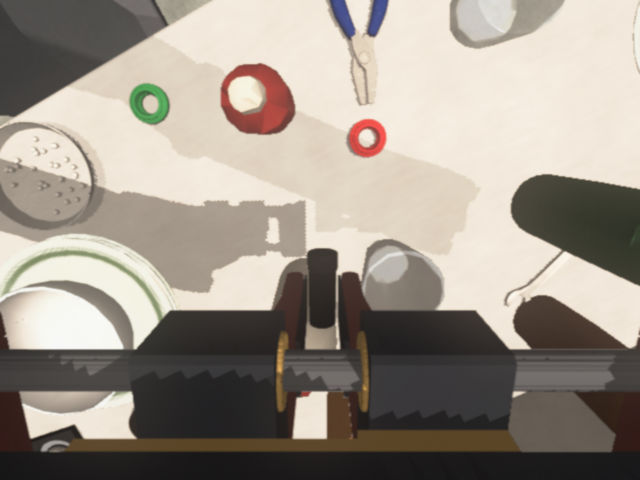

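Request:
{"fn": "move_arm", "kwargs": {"deltas": [[-0.7, -0.95, 0.02, 0, 0, 0.22, 0], [-0.7, -0.95, 0.02, 0, 0, 0.22, 0], [-0.7, -0.95, 0.02, 0, 0, 0.22, 0], [-0.7, -0.95, 0.02, 0, 0, 0.22, 0], [-0.7, -0.95, 0.02, 0, 0, 0.22, 0]]}}

```text
t: 25.52
eef_pos: [0.5239, 0.1955, 0.2787]
eef_rot: [-0.001, 0.525, 0.851, 0.001]
wrist_force: [0.5, -0.1, -0.3]
opening: 0.0134
```

Run:
```python
from h import *
to(.59,-.27,.26,-18)
```

```text
t 25.52 P [0.5239 0.1955 0.2787] jaw az 26.7 q7 0.1 shift [-0.891 -0.3    0.035] len mm 471.0 turn [-0.     -0.0005  0.124 ] open 0.0134
```

Request:
{"fn": "move_arm", "kwargs": {"deltas": [[-0.89, -0.3, 0.035, 0, 0, 0.124, 0], [-0.89, -0.3, 0.035, 0, 0, 0.124, 0], [-0.89, -0.3, 0.035, 0, 0, 0.124, 0], [-0.89, -0.3, 0.035, 0, 0, 0.124, 0], [-0.89, -0.3, 0.035, 0, 0, 0.124, 0]]}}

```text
t: 25.93
eef_pos: [0.5523, -0.0103, 0.2697]
eef_rot: [-0.002, 0.761, 0.648, 0.0]
wrist_force: [0.4, 0.0, 0.3]
opening: 0.0132
```

Run:
```python
from h import *
to(.59,-.27,.24,-18)
```

```text
t 25.93 P [ 0.5523 -0.0103  0.2697] jaw az -9.2 q7 -0.09 shift [-0.501  0.157  0.058] len mm 264.0 turn [-0.0004 -0.0003  0.0246] open 0.0132
```

Request:
{"fn": "move_arm", "kwargs": {"deltas": [[-0.5, 0.157, 0.058, 0, 0, 0.025, 0], [-0.5, 0.157, 0.058, 0, 0, 0.025, 0], [-0.5, 0.157, 0.058, 0, 0, 0.025, 0], [-0.5, 0.157, 0.058, 0, 0, 0.025, 0], [-0.5, 0.157, 0.058, 0, 0, 0.025, 0]]}}

```text
t: 26.35
eef_pos: [0.5812, -0.2148, 0.2446]
eef_rot: [-0.003, 0.81, 0.587, -0.001]
wrist_force: [1.7, 0.7, 0.2]
opening: 0.0132
```

Request:
{"fn": "move_arm", "kwargs": {"deltas": [[-0.07, 0.02, 0, 0, 0, 0, 0], [-0.07, 0.02, 0, 0, 0, 0, 0], [-0.07, 0.02, 0, 0, 0, 0, 0]]}}

```text
t: 26.6
eef_pos: [0.5777, -0.2543, 0.2426]
eef_rot: [-0.003, 0.811, 0.584, -0.003]
wrist_force: [0.7, 0.5, -0.5]
opening: 0.0134
```

Run:
```python
from h import *
capture("wrist");capture("wrist")
cv2.imwrite("pics/wrist27.png",capture("wrist"))
rects("wrist",[("adaptor_block",.01),("tape_block",.01)])
to(.602,-.224,.1,-18)
```

```text
adaptor_block 0.62 2951 px 314 360 141 206 ctr [ 602.5 -223. ] size [64.8 45.7] ang 71.7 axis 71.9
tape_block 0.59 8225 px 143 256 167 273 ctr [ 453.4 -226.3] size [95.6 97.2] ang 86.1 axis 175.3
tape_block 0.47 1064 px 154 216 13 112 ctr [498.4 -81. ] size [16.  97.5] ang 11.6 axis 101.3
t 26.85 P [ 0.5802 -0.2491  0.2441] jaw az -18.0 q7 0.26 shift [0.061 0.028 0.288] len mm 148.0 turn [-0.0009 -0.0003  0.0001] open 0.0133
```

View pics/wrist27.png

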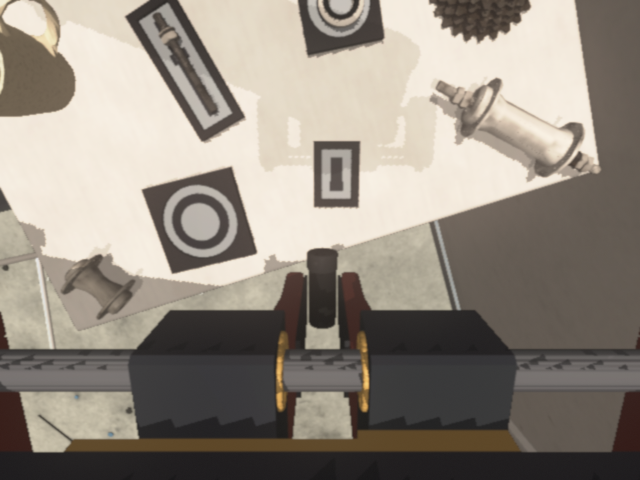

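Request:
{"fn": "move_arm", "kwargs": {"deltas": [[0.055, 0.029, 0, 0, 0, 0, 0], [0.055, 0.029, 0.06, 0, 0, 0, 0], [0.055, 0.029, 0.14, 0, 0, 0, 0], [0.055, 0.029, 0.22, 0, 0, 0, 0], [0.055, 0.029, 0.3, 0, 0, 0, 0]]}}

```text
t: 27.27
eef_pos: [0.6025, -0.2248, 0.0929]
eef_rot: [-0.003, 0.808, 0.589, -0.0]
wrist_force: [0.3, -0.6, 0.9]
opening: 0.0136
```

Run:
```python
from h import *
capture("wrist");capture("wrist")
cv2.imwrite("pics/wrist28.png",capture("wrist"))
rects("wrist",[("adaptor_block",.01)])
to(.601,-.227,.014,-18)
```

```text
adaptor_block 0.64 5028 px 294 367 193 294 ctr [ 604.3 -225.5] size [68.3 46.8] ang 72.1 axis 109.1
t 27.47 P [ 0.602  -0.2261  0.0946] jaw az -17.9 q7 0.3 shift [-0.003 -0.     0.161] len mm 81.0 turn [-0.0011 -0.0003  0.0003] open 0.013
```

View pics/wrist28.png

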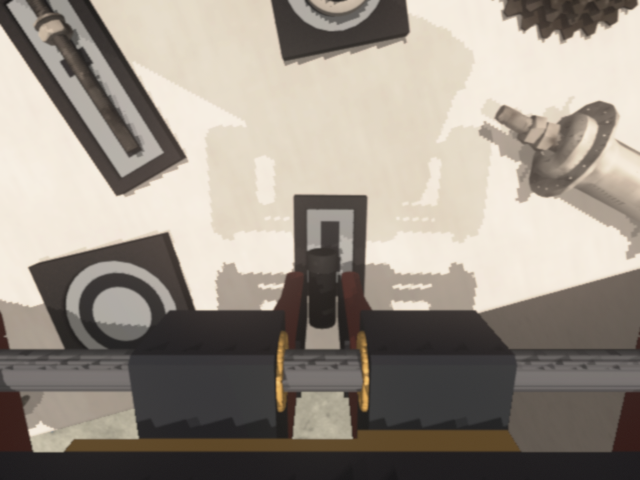

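Request:
{"fn": "move_arm", "kwargs": {"deltas": [[-0.002, 0.007, 0.06, -0.001, 0, 0, 0], [-0.002, 0.007, 0.12, -0.001, 0, 0, 0], [-0.002, 0.007, 0.145, -0.001, 0, 0, 0], [-0.002, 0.007, 0.145, -0.001, 0, 0, 0]]}}

```text
t: 27.8
eef_pos: [0.6044, -0.2271, 0.0219]
eef_rot: [-0.001, 0.808, 0.589, 0.0]
wrist_force: [-0.2, 1.0, 0.4]
opening: 0.0135
```

Run:
```python
from h import *
capture("wrist");capture("wrist")
cv2.imwrite("pics/wrist29.png",capture("wrist")[160:400,200:440])
to(.603,-.227,.014,-18);print(state()["wrist_force"])
```

```text
t 27.95 P [ 0.6063 -0.2286  0.0247] jaw az -17.9 q7 0.35 shift [ 0.001 -0.007  0.021] len mm 11.0 turn [ 0.0005 -0.0003  0.0002] open 0.0138
[-0.44241311 -0.61808635 -0.80504966]
```

View pics/wrist29.png

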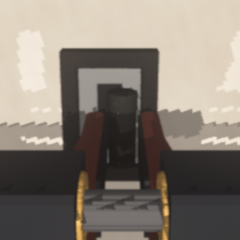

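Request:
{"fn": "move_arm", "kwargs": {"deltas": [[0.001, -0.009, 0.004, 0, 0, 0, 0], [0.001, -0.009, 0.006, 0, 0, 0, 0], [0.001, -0.009, 0.006, 0, 0, 0, 0]]}}

```text
t: 28.2
eef_pos: [0.6025, -0.2268, 0.0228]
eef_rot: [0.001, 0.809, 0.588, 0.002]
wrist_force: [-0.7, 0.1, 0.4]
opening: 0.0134
```

Run:
```python
from h import *
capture("wrist");capture("wrist")
cv2.imwrite("pics/wrist30.png",cv2.resize(capture("wrist")[160:400,200:440],None,fx=2,fy=2))
to(.603,-.227,.014,-18);print(state()["wrist_force"])
```

```text
t 28.35 P [ 0.6023 -0.2267  0.0221] jaw az -17.9 q7 0.35 shift [-0.     0.001  0.016] len mm 8.0 turn [ 0.0006 -0.0003  0.0003] open 0.013
[-0.8174499   1.02232075 -0.85093117]
```

View pics/wrist30.png

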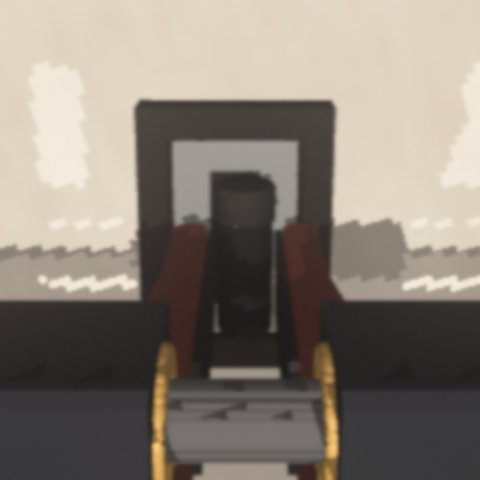

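Request:
{"fn": "move_arm", "kwargs": {"deltas": [[0, -0.004, 0.004, 0, 0, 0, 0], [0, -0.004, 0.008, 0, 0, 0, 0], [0, -0.004, 0.012, 0, 0, 0, 0], [0, -0.004, 0.016, 0, 0, 0, 0], [0, -0.004, 0.016, 0, 0, 0, 0]]}}

```text
t: 28.77
eef_pos: [0.6001, -0.2259, 0.0134]
eef_rot: [0.0, 0.809, 0.588, 0.002]
wrist_force: [0.1, -0.7, -0.2]
opening: 0.0137
```

Request:
{"fn": "move_arm", "kwargs": {"deltas": [[0, 0, 0.002, 0, 0, 0, 0], [0, 0, 0.002, 0, 0, 0, 0]]}}

```text
t: 28.93
eef_pos: [0.6003, -0.226, 0.0129]
eef_rot: [0.0, 0.809, 0.588, 0.002]
wrist_force: [-1.7, 0.6, 3.8]
opening: 0.0134
```

Contact at the floor; release and rise.

Request:
{"fn": "move_arm", "kwargs": {"deltas": [[0, 0, 0, 0, 0, 0, 32], [0, 0, 0, 0, 0, 0, 32], [0, 0, 0, 0, 0, 0, 32], [0, 0, -0.06, 0, 0, 0, 32], [0, 0, -0.14, 0, 0, 0, 32]]}}

```text
t: 29.35
eef_pos: [0.5974, -0.2249, 0.0802]
eef_rot: [-0.002, 0.808, 0.589, -0.001]
wrist_force: [0.7, -0.6, 0.8]
opening: 0.0282
```

Request:
{"fn": "move_arm", "kwargs": {"deltas": [[0, 0, -0.08, 0, 0, 0, 85], [0, 0, -0.16, 0, 0, 0, 85], [0, 0, -0.24, 0, 0, 0, 85], [0, 0, -0.28, 0, 0, 0, 85]]}}

```text
t: 29.68
eef_pos: [0.5994, -0.2266, 0.2253]
eef_rot: [0.0, 0.809, 0.588, 0.001]
wrist_force: [0.9, -0.8, 0.2]
opening: 0.0514
```

Run:
```python
from h import *
cv2.imwrite("pics/wrist31.png",capture("wrist"))
to(.661,.0,.22,-10)
```

```text
t 29.73 P [ 0.6008 -0.2272  0.2278] jaw az -17.9 q7 0.23 shift [ 0.469 -0.025  0.017] len mm 235.0 turn [ 0.0009 -0.0003 -0.022 ] open 0.0554
```

View pics/wrist31.png

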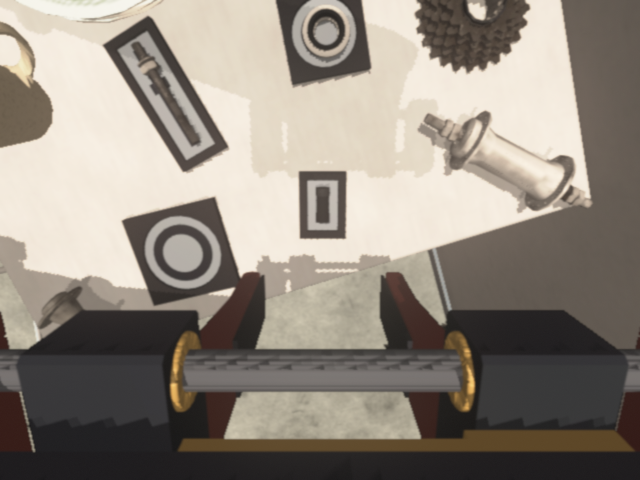

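Request:
{"fn": "move_arm", "kwargs": {"deltas": [[0.55, 0.03, -0.02, 0, 0, -0.175, 100], [0.55, 0.03, -0.02, 0, 0, -0.175, 100], [0.55, 0.03, -0.02, 0, 0, -0.175, 100], [0.55, 0.03, -0.02, 0, 0, -0.175, 100], [0.55, 0.03, -0.02, 0, 0, -0.175, 100]]}}

```text
t: 30.15
eef_pos: [0.6751, -0.0303, 0.2339]
eef_rot: [0.0, 0.586, 0.81, 0.001]
wrist_force: [0.1, -0.7, -0.6]
opening: 0.0862
```

Run:
```python
from h import *
to(.70,.03,.22,45)
```

```text
t 30.15 P [ 0.6751 -0.0303  0.2339] jaw az 18.3 q7 0.47 shift [0.099 0.085 0.028] len mm 67.0 turn [ 0.0003  0.     -0.0743] open 0.0862
```

Request:
{"fn": "move_arm", "kwargs": {"deltas": [[0.09, 0.085, 0.028, 0, 0, -0.074, 100], [0.09, 0.085, 0.028, 0, 0, -0.074, 100], [0.09, 0.085, 0.028, 0, 0, -0.074, 100], [0.09, 0.085, 0.028, 0, 0, -0.074, 100], [0.09, 0.085, 0.028, 0, 0, -0.074, 100]]}}

```text
t: 30.57
eef_pos: [0.7012, 0.0263, 0.219]
eef_rot: [-0.0, 0.382, 0.924, 0.0]
wrist_force: [-0.1, -0.5, 0.0]
opening: 0.0878
```

Run:
```python
from h import *
capture("wrist");capture("wrist")
cv2.imwrite("pics/wrist32.png",capture("wrist"))
rects("wrist",[("tape_roll",.01)]);spots("wrist",["tape_roll"])
to(.662,.068,.1,45)
```

```text
tape_roll 0.97 2399 px 291 355 109 176 ctr [659.   70.2] size [59.5 60. ] ang 18.6 axis 90.1
wrist tape_roll 0.95 [ 0.657  0.07  -0.003] [321. 142.]
t 30.82 P [0.7013 0.0253 0.2199] jaw az 44.7 q7 0.8 shift [0.116 0.004 0.24 ] len mm 133.0 turn [ 0.0002  0.0001 -0.0007] open 0.088
```

View pics/wrist32.png

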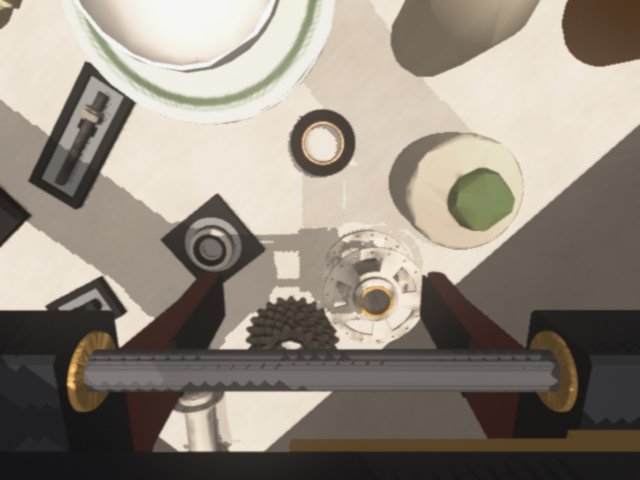

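Run:
```python
from h import *
m=camera_model("wrist")
print("green",ray(425,185,m,0),"edge",ray(389,185,m,0)); print("green shoulder", ray(468,190,m,.15))
print("cream2 base edge",ray(420,76,m,0),ray(391,40,m,0)); print("chain", ray(372,258,m,0),ray(375,298,m,.1))
c=np.array([.660,.0695])
for az in(30,45,60):
    u=np.array([np.cos(np.radians(az)),np.sin(np.radians(az))]);v=np.array([-u[1],u[0]])
    for n,b in dict(green=ray(425,185,m,0)[:2],cream2=ray(430,45,m,0)[:2],chain=ray(372,270,m,0)[:2]).items():
        r=b-c;a,o=abs(r@u),abs(r@v);print(az,n,b.round(3),round(r@u,3),round(r@v,3),"dist",np.hypot(max(0,a-.089),max(0,o-.0375)).round(3))
```

```text
green [0.75845399 0.11236352 0.        ] edge [0.73342277 0.08750758 0.        ]
green shoulder [0.73729733 0.11387594 0.15      ]
cream2 base edge [0.6802763  0.17500603 0.        ] [0.63935185 0.17664498 0.        ]
chain [ 7.76222837e-01  2.42918560e-02 -5.55111512e-17] [0.7693525  0.01672903 0.1       ]
30 green [0.758 0.112] 0.107 -0.012 dist 0.018
30 cream2 [0.667 0.199] 0.071 0.108 dist 0.071
30 chain [0.786 0.015] 0.082 -0.11 dist 0.072
45 green [0.758 0.112] 0.1 -0.039 dist 0.011
45 cream2 [0.667 0.199] 0.096 0.086 dist 0.049
45 chain [0.786 0.015] 0.051 -0.127 dist 0.09
60 green [0.758 0.112] 0.086 -0.064 dist 0.026
60 cream2 [0.667 0.199] 0.115 0.058 dist 0.034
60 chain [0.786 0.015] 0.016 -0.136 dist 0.098
```

Run:
```python
from h import *
to(.659,.063,.15,89.9)
```

```text
t 30.82 P [0.7013 0.0253 0.2199] jaw az 44.7 q7 0.8 shift [ 0.113 -0.007  0.14 ] len mm 90.0 turn [ 0.0002  0.0002 -0.1255] open 0.088
```

Request:
{"fn": "move_arm", "kwargs": {"deltas": [[0.113, -0.007, 0, 0, 0, -0.126, 100], [0.113, -0.007, 0, 0, 0, -0.126, 100], [0.113, -0.007, 0, 0, 0, -0.126, 100], [0.113, -0.007, 0, 0, 0, -0.126, 100], [0.113, -0.007, 0, 0, 0, -0.126, 100]]}}

```text
t: 31.23
eef_pos: [0.6588, 0.0632, 0.2202]
eef_rot: [0.001, 0.079, 0.997, 0.0]
wrist_force: [0.3, -1.2, 0.1]
opening: 0.0878
```

Request:
{"fn": "move_arm", "kwargs": {"deltas": [[0, 0, 0.02, 0, 0, -0.03, 100], [0, 0, 0.06, 0, 0, -0.03, 100], [0, 0, 0.1, 0, 0, -0.03, 100], [0, 0, 0.1, 0, 0, -0.03, 100]]}}

```text
t: 31.57
eef_pos: [0.6564, 0.0627, 0.1664]
eef_rot: [-0.002, -0.015, 1.0, -0.0]
wrist_force: [-1.7, -0.5, -0.5]
opening: 0.0876
```

Run:
```python
from h import *
capture("wrist");capture("wrist")
cv2.imwrite("pics/wrist33.png",capture("wrist"))
rects("wrist",[("tape_roll",.01)])
to(.659,.063,.006,90)
cv2.imwrite("pics/scene33.png",capture("scene"))
```

```text
tape_roll 0.82 3093 px 295 367 182 255 ctr [660.7  70.7] size [61.7 60.3] ang 45.3 axis -175.3
t 31.77 P [0.6597 0.0632 0.1716] jaw az 91.7 q7 1.48 shift [ 0.003 -0.001  0.331] len mm 166.0 turn [0.0001 0.0006 0.0048] open 0.0879
```

View pics/wrist33.png

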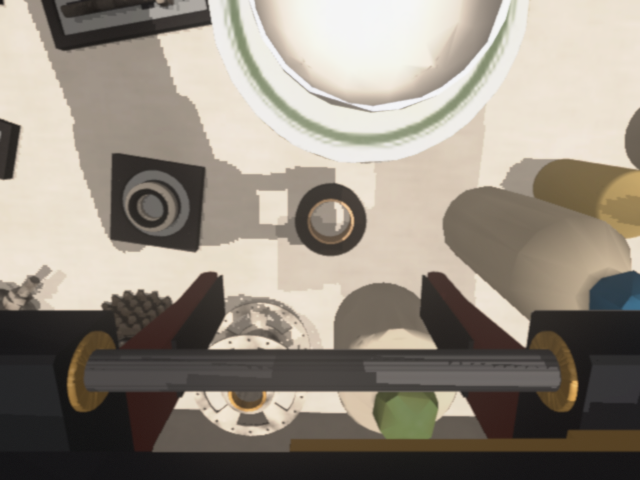

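View pics/scene33.png

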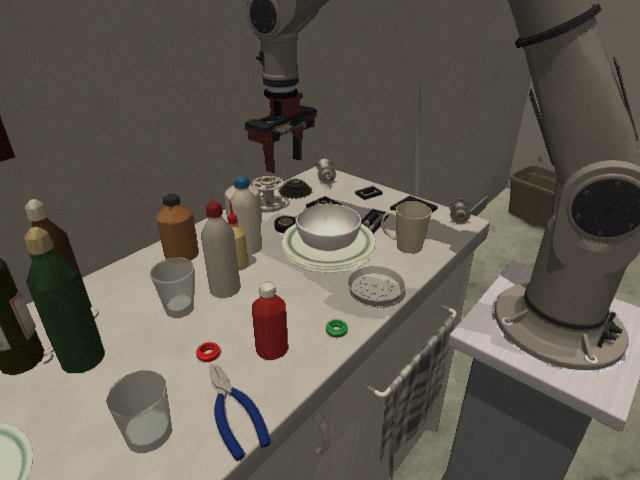

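Request:
{"fn": "move_arm", "kwargs": {"deltas": [[0, 0, 0.08, 0, 0, 0.004, 100], [0, 0, 0.16, 0, 0, 0.004, 100], [0, 0, 0.24, 0, 0, 0.004, 100], [0, 0, 0.27, 0, 0, 0.004, 100], [0, 0, 0.27, 0, 0, 0.004, 100]]}}

```text
t: 32.23
eef_pos: [0.6578, 0.0633, 0.0332]
eef_rot: [-0.001, -0.003, 1.0, -0.0]
wrist_force: [-0.2, -0.4, -0.1]
opening: 0.0879
```

Run:
```python
from h import *
capture("wrist")
cv2.imwrite("pics/wrist34.png",capture("wrist"))
to(.660,.063,.006,90)
```

```text
t 32.33 P [0.6613 0.0635 0.0378] jaw az 90.3 q7 1.47 shift [ 0.003 -0.001  0.064] len mm 32.0 turn [0.0001 0.0008 0.0008] open 0.0879
```

View pics/wrist34.png

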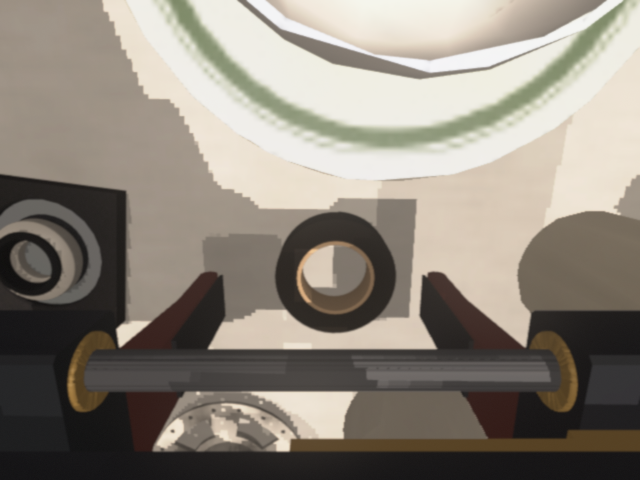

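Request:
{"fn": "move_arm", "kwargs": {"deltas": [[0.004, 0, 0.03, 0, 0, 0, 100], [0.004, 0, 0.055, 0, 0, 0, 100], [0.004, 0, 0.063, 0, 0, 0, 100], [0.004, 0, 0.063, 0, 0, 0, 100]], "newtons": 15}}

```text
t: 32.67
eef_pos: [0.6594, 0.0635, 0.0064]
eef_rot: [0.003, -0.003, 1.0, 0.0]
wrist_force: [0.4, -0.8, -0.4]
opening: 0.0878
```

Run:
```python
from h import *
capture("wrist")
cv2.imwrite("pics/wrist35.png",capture("wrist"))
to(.660,.063,.006,90);print(state()["wrist_force"])
```

```text
t 32.77 P [0.66   0.0635 0.0071] jaw az 90.3 q7 1.48 shift [ 0.    -0.001  0.002] len mm 1.0 turn [0.0002 0.001  0.0008] open 0.0878
[-0.81031818  0.5810197   0.67534629]
```

View pics/wrist35.png

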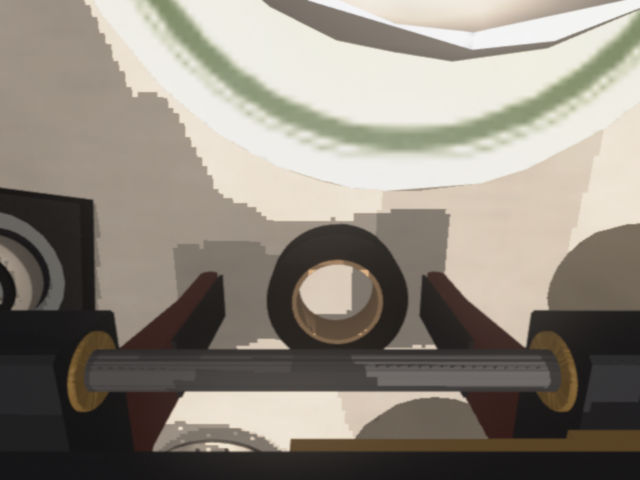

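Request:
{"fn": "move_arm", "kwargs": {"deltas": [[0, 0, 0, 0, 0, 0, 0], [0, 0, 0, 0, 0, 0, 0], [0, 0, 0, 0, 0, 0, 0], [0, 0, 0, 0, 0, 0, 0], [0, 0, 0, 0, 0, 0, 0]], "newtons": 15}}

```text
t: 33.18
eef_pos: [0.6603, 0.0638, 0.0074]
eef_rot: [0.003, -0.003, 1.0, 0.001]
wrist_force: [-0.2, 1.1, 2.4]
opening: 0.0588
```

Request:
{"fn": "move_arm", "kwargs": {"deltas": [[0, 0, 0, 0, 0, 0, 0], [0, 0, 0, 0, 0, 0, 0], [0, 0, -0.03, 0, 0, 0, 0], [0, 0, -0.08, 0, 0, 0, 0]], "newtons": 20}}

```text
t: 33.52
eef_pos: [0.6576, 0.0634, 0.0458]
eef_rot: [0.001, -0.003, 1.0, 0.0]
wrist_force: [0.5, -0.4, -1.3]
opening: 0.0589
```

Run:
```python
from h import *
cv2.imwrite("pics/wrist36.png",capture("wrist"))
to(.4535,-.226,.25,45)
```

```text
t 33.57 P [0.6619 0.0637 0.0527] jaw az 90.3 q7 1.47 shift [ 0.415 -0.577 -0.4  ] len mm 408.0 turn [0.001  0.0015 0.1257] open 0.0584
```

View pics/wrist36.png

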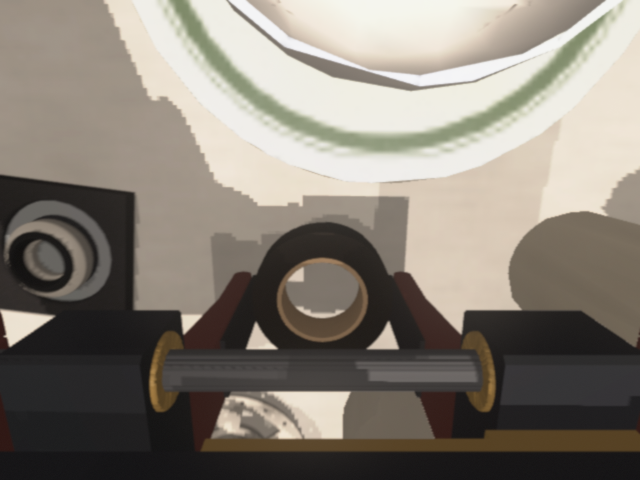

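Request:
{"fn": "move_arm", "kwargs": {"deltas": [[0, 0, -0.08, 0, 0, 0, 0], [0, 0, -0.16, 0, 0, 0, 0], [0, -0.03, -0.24, 0, 0, 0.02, 0], [0.04, -0.09, -0.28, 0, 0, 0.04, 0], [0.09, -0.15, -0.3, 0, 0, 0.06, 0]]}}

```text
t: 33.98
eef_pos: [0.6189, -0.011, 0.2073]
eef_rot: [0.009, 0.186, 0.983, 0.004]
wrist_force: [0.0, -1.6, -0.4]
opening: 0.0584
```

Run:
```python
from h import *
to(.4535,-.226,.2,45)
to(.49,-.26,.2,45)
```

```text
t 33.98 P [ 0.6189 -0.011   0.2073] jaw az 68.6 q7 1.22 shift [ 0.151 -0.521  0.007] len mm 271.0 turn [0.0022 0.0023 0.0655] open 0.0584
t 33.98 P [ 0.6189 -0.011   0.2073] jaw az 68.6 q7 1.22 shift [ 0.058 -0.558  0.008] len mm 280.0 turn [0.0022 0.0023 0.0655] open 0.0584
```

Request:
{"fn": "move_arm", "kwargs": {"deltas": [[0.058, -0.558, 0, 0.002, 0.002, 0.065, 0], [0.058, -0.558, 0, 0.002, 0.002, 0.065, 0], [0.058, -0.558, 0, 0.002, 0.002, 0.065, 0], [0.058, -0.558, 0, 0.002, 0.002, 0.065, 0], [0.058, -0.558, 0, 0.002, 0.002, 0.065, 0]]}}

```text
t: 34.4
eef_pos: [0.5206, -0.1991, 0.2047]
eef_rot: [0.002, 0.382, 0.924, 0.001]
wrist_force: [0.3, -0.8, 0.3]
opening: 0.0589
```

Run:
```python
from h import *
to(.49,-.26,.2,45)
```

```text
t 34.4 P [ 0.5206 -0.1991  0.2047] jaw az 45.1 q7 1.19 shift [-0.043 -0.13   0.009] len mm 68.0 turn [0.0004 0.0004 0.0002] open 0.0589
```

Request:
{"fn": "move_arm", "kwargs": {"deltas": [[-0.04, -0.13, 0, 0, 0, 0, 0], [-0.04, -0.13, 0, 0, 0, 0, 0], [-0.04, -0.13, 0, 0, 0, 0, 0]]}}

```text
t: 34.65
eef_pos: [0.4845, -0.2663, 0.2062]
eef_rot: [0.002, 0.387, 0.922, -0.001]
wrist_force: [-1.5, -0.9, -0.4]
opening: 0.0585
```

Run:
```python
from h import *
capture("wrist");capture("wrist")
cv2.imwrite("pics/wrist37.png",capture("wrist"))
rects("wrist",[("tape_block",.01)]);spots("wrist",["tape_block"])
to(.4535,-.226,.1,45)
```

```text
tape_block 0.69 11096 px 247 390 79 223 ctr [ 452.5 -224.8] size [94.4 94.6] ang 85.8 axis -151.3
wrist tape_block 0.71 [ 0.456 -0.227 -0.003] [319. 160.]
t 34.9 P [ 0.4899 -0.2576  0.2048] jaw az 45.2 q7 1.32 shift [ 0.097 -0.007  0.209] len mm 115.0 turn [0.0006 0.0004 0.0006] open 0.0587
```

View pics/wrist37.png

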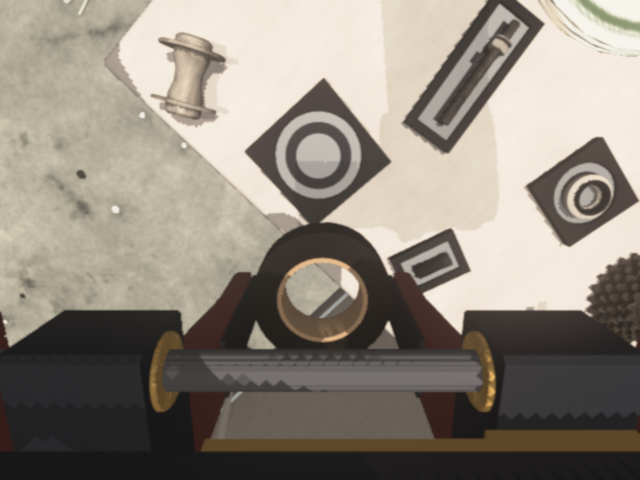

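Request:
{"fn": "move_arm", "kwargs": {"deltas": [[0.098, -0.007, 0, 0, 0, 0, 0], [0.098, -0.007, 0.06, 0, 0, 0, 0], [0.098, -0.007, 0.14, 0, 0, 0, 0], [0.098, -0.007, 0.22, 0, 0, 0, 0], [0.098, -0.007, 0.26, 0, 0, 0, 0]]}}

```text
t: 35.32
eef_pos: [0.4522, -0.2225, 0.0714]
eef_rot: [-0.0, 0.379, 0.925, 0.001]
wrist_force: [-1.4, 0.7, 0.6]
opening: 0.0586
```

Run:
```python
from h import *
capture("wrist");capture("wrist")
cv2.imwrite("pics/wrist38.png",capture("wrist"))
rects("wrist",[("tape_block",.01)])
to(.453,-.2255,.014,45)
```

```text
tape_block 0.8 13636 px 207 425 147 317 ctr [ 453.5 -228.1] size [95.1 96. ] ang 85.9 axis -137.6
t 35.52 P [ 0.454  -0.2248  0.0751] jaw az 45.3 q7 1.37 shift [ 0.001 -0.003  0.122] len mm 61.0 turn [0.0005 0.0004 0.0009] open 0.0584
```

View pics/wrist38.png

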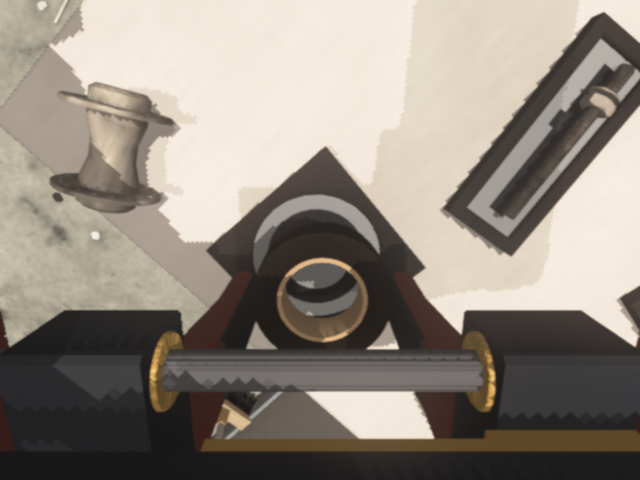

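Request:
{"fn": "move_arm", "kwargs": {"deltas": [[-0.002, -0.005, 0.05, 0, 0, 0, 0], [-0.002, -0.005, 0.09, 0, 0, 0, 0], [-0.002, -0.005, 0.105, 0, 0, 0, 0], [-0.002, -0.005, 0.105, 0, 0, 0, 0]]}}

```text
t: 35.85
eef_pos: [0.4535, -0.2269, 0.0228]
eef_rot: [0.002, 0.38, 0.925, 0.001]
wrist_force: [-0.8, -0.1, -0.0]
opening: 0.0584
```

Run:
```python
from h import *
capture("wrist");capture("wrist")
cv2.imwrite("pics/wrist39.png",capture("wrist"))
to(.453,-.227,.0135,45);print(state()["wrist_force"])
```

```text
t 36.0 P [ 0.4543 -0.2276  0.0242] jaw az 45.3 q7 1.42 shift [ 0.003 -0.001  0.021] len mm 11.0 turn [0.0007 0.0007 0.0009] open 0.0584
[ 0.32809698 -0.24130141 -0.2932069 ]
```

View pics/wrist39.png

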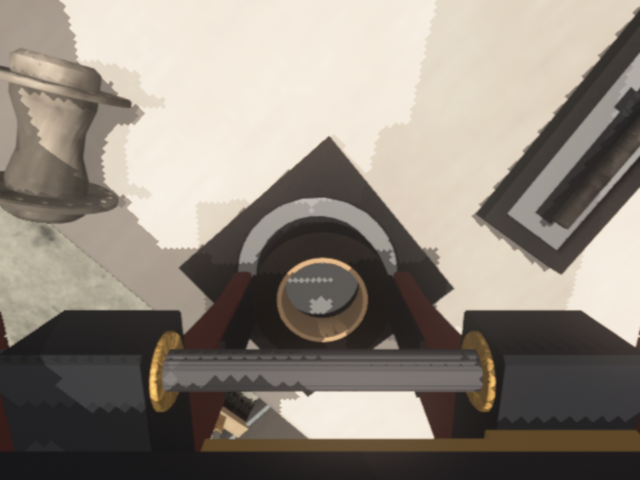

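Request:
{"fn": "move_arm", "kwargs": {"deltas": [[0.002, -0.003, 0.006, 0, 0, 0, 0], [0.002, -0.003, 0.012, 0, 0, 0, 0], [0.002, -0.003, 0.018, 0, 0, 0, 0], [0.002, -0.003, 0.021, 0, 0, 0, 0], [0.002, -0.003, 0.021, 0, 0, 0, 0]]}}

```text
t: 36.42
eef_pos: [0.4526, -0.2279, 0.0135]
eef_rot: [0.003, 0.38, 0.925, 0.001]
wrist_force: [0.3, 0.2, -0.2]
opening: 0.0586
```

Request:
{"fn": "move_arm", "kwargs": {"deltas": [[0, 0, 0.002, 0, 0, 0, 0], [0, 0, 0.002, 0, 0, 0, 0]]}}

```text
t: 36.58
eef_pos: [0.4527, -0.228, 0.0132]
eef_rot: [0.003, 0.38, 0.925, 0.002]
wrist_force: [-2.7, 2.0, 12.1]
opening: 0.0586
```

Request:
{"fn": "move_arm", "kwargs": {"deltas": [[0, 0, 0, 0, 0, 0, 85], [0, 0, 0, 0, 0, 0, 85], [0, 0, 0, 0, 0, 0, 85], [0, 0, -0.06, 0, 0, 0, 85], [0, 0, -0.14, 0, 0, 0, 85]]}}

```text
t: 37.0
eef_pos: [0.4498, -0.2271, 0.0814]
eef_rot: [-0.001, 0.38, 0.925, 0.001]
wrist_force: [0.6, 0.8, 1.2]
opening: 0.0747
```

Request:
{"fn": "move_arm", "kwargs": {"deltas": [[0, 0, -0.08, 0, 0, 0, 85], [0, 0, -0.16, 0, 0, 0, 85], [-0.1, 0, -0.24, 0, 0, 0, 85], [-0.15, 0, -0.32, 0, 0, 0, 85], [-0.15, 0, -0.34, 0, 0, 0, 85]]}}

```text
t: 37.42
eef_pos: [0.5043, -0.2814, 0.2533]
eef_rot: [0.0, 0.38, 0.925, 0.001]
wrist_force: [0.7, -0.3, -0.1]
opening: 0.0743
```

Run:
```python
from h import *
capture("wrist");capture("wrist")
cv2.imwrite("pics/wrist40.png",capture("wrist"))
cv2.imwrite("pics/scene40.png",capture("scene"))
rects("wrist",[("tape_block",.01),("tape_roll",.015),("axle_block",.01),("axle",.014),("adaptor_block",.01),("adaptor",.013),("cup_block",.01),("headset_cup",.014)])
spots("wrist",["hub_shell"]);spots("scene",["hub_shell","oil_bottle"])
print(state())
```

```text
tape_block 0.74 2152 px 292 353 88 152 ctr [ 445.4 -221. ] size [60.5 60.1] ang 19.3 axis 138.7
tape_block 0.74 2637 px 175 240 8 86 ctr [ 321.2 -251.9] size [55.6 66.3] ang 31.7 axis 121.5
tape_block 0.6 7317 px 256 386 51 186 ctr [ 445.4 -222.1] size [94.9 94.9] ang 86.4 axis -140.4
tape_roll 0.56 2207 px 292 353 88 152 ctr [ 445.7 -221.3] size [59.8 59.7] ang 0.8 axis 70.2
axle_block 0.71 5553 px 400 522 0 119 ctr [490.3 -82.3] size [ 50.8 127.2] ang 11.1 axis 96.3
axle 0.9 996 px 433 501 0 93 ctr [493.5 -78.2] size [14.6 96.9] ang 12.8 axis 101.1
adaptor_block 0.56 2272 px 385 457 190 253 ctr [ 592.2 -218.8] size [64.9 48.1] ang 71.7 axis 71.7
adaptor 0.89 380 px 409 441 212 235 ctr [ 594.7 -217.7] size [35.  13.3] ang 73.4 axis 74.3
adaptor 0.53 1074 px 432 501 0 94 ctr [493.  -78.2] size [15.8 97.7] ang 11.2 axis 101.1
cup_block 0.64 4236 px 510 608 106 206 ctr [640.  -75.3] size [76.2 75.4] ang 82.2 axis 95.1
headset_cup 0.85 1226 px 541 584 140 180 ctr [642.7 -75.5] size [43.8 39.6] ang 45.4 axis -140.7
wrist hub_shell 0.83 [ 0.319 -0.251 -0.002] [210.  49.]
wrist hub_shell 0
[... 201 characters left out ...]
 265.]
{'t': 38.1667, 'qpos': array([ 0.02641187,  0.30546215,  0.46969036,  1.78934957, -0.15670169,
        1.08528237,  1.34227617]), 'qd': array([ 0.00205055, -0.00134839,  0.00196324, -0.00345231,  0.00111911,
        0.00088267, -0.00108246]), 'joint_torque': array([-2.23881804e-02, -4.23429430e+01,  4.74825919e+00, -2.64667886e+01,
        2.79421220e-03,  8.53521656e-02, -2.47674543e-04]), 'eef_pos': array([ 0.50313326, -0.28009663,  0.25099978]), 'eef_rot': array([-9.21768535e-04,  3.80021650e-01,  9.24976538e-01,  1.04909880e-03]), 'wrist_force': array([ 0.5571753 , -0.04699019,  0.16476715]), 'moment': array([-0.01938844,  0.08794764, -0.01474828]), 'opening': 0.07436273612590978}
```

View pics/wrist40.png

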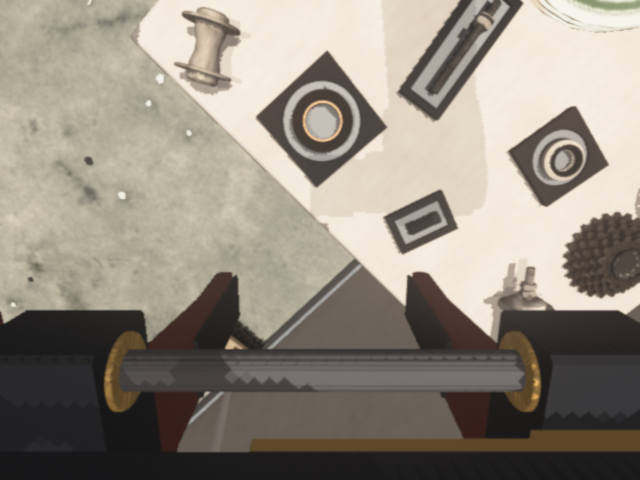

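View pics/scene40.png

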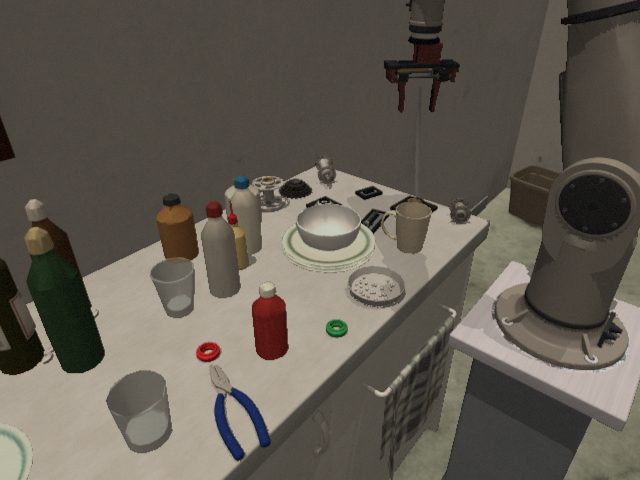

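Run:
```python
import cv2
a=cv2.imread("pics/wrist40.png")
cv2.imwrite("pics/w40a.png",cv2.resize(a[0:270,240:620],None,fx=2.1,fy=2.1,interpolation=cv2.INTER_CUBIC))
```

```text
(no output)
```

View pics/w40a.png

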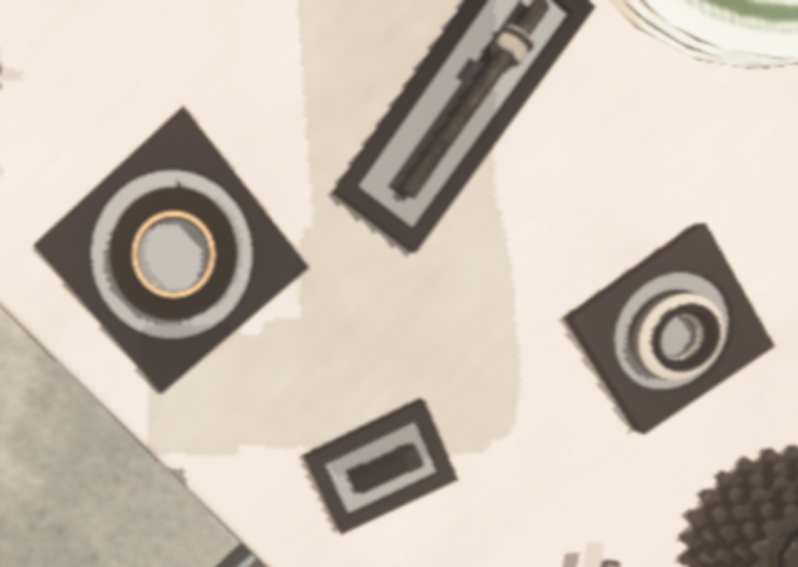

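```bash
python3 -c "
from station import *
print(hand_in())"
```

```text
the job is handed in; nothing more can be done
None
```

I put all four items in their matching foam recesses, in the order listed, and handed the job in at about 38 s of the 102 s allowed. `hand_in()` gives no verdict.

**Last checks:**
- The final wrist picture shows the axle, headset cup, adaptor and tape roll each inside its recess, lying flat.
- The measured centres sit within about 5 mm of their block centres, against 8–9 mm of play in each recess. Part of that offset is viewing angle.
- The silver cup with the black seal was the one taken; the green and red look-alikes were left where they were.
- On the scene camera, the hub shell and oil bottle read where they started, to within about 3 mm. The gripper is open and clear of everything.

**What went wrong or disagreed:**
- **First axle lift:** the bar came up tilted, most likely because its end caught under the plate rim. I set it down level on a free patch of counter and gripped it again. The plate may have been nudged slightly.
- **Axle set-down:** during that set-down the fingertips touched the counter with about 15 N.
- **Release contact:** the wrist felt about 12 N as the tape roll touched its recess floor and about 4 N for the cup and adaptor. The axle showed no clear contact before I let go, so it may have dropped a millimetre or so.
- **Final wrist positions:** they read up to about 10 mm lower in x than earlier ones, for blocks that do not move. I judged the fit by each item's position relative to its own block.

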